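Top up the jaggery jar and screw its lid down

ROBOT

A 7-joint arm with a two-finger parallel gripper is mounted at the origin on the work surface. World frame = base frame: x ahead of the robot, y to its left, z up, the work surface at z = 0. Lengths are in m, angles in rad, forces in N, time in s.
With the tool pointing down it reaches from about 0.425 to 0.875 m from the base axis. Payload 4.7 kg.
Tool frame: the origin (TCP) lies on the centre line of the jaws, within the pads' length; the fingertips stand 19 mm ahead of it and the grasp point (between the pads) is the TCP (nose_length is the z of the fingertips in the tool frame, in m); z points along the fingers, y is the direction in which the jaws open and shut (so a half turn about z gives the same grasp; the last joint's range is limited). The gripper opens to 85 mm and grips with 20 to 120 N. Pads are 22 mm wide; open, the fingers measure 114 mm over their backs; the gripper's body (76 mm by 85 mm) begins 54 mm behind the grasp point. The pads swing forward as they close: fully open they stand 13 mm farther back than shut.
Start: joints at [1.242, 0.321, -0.07, 1.45, 0.023, 1.371, -0.057], TCP at [0.218, -0.612, 0.25] pointing down, gripper open.
Joint ranges: [-2.86, 2.86], [-0.3, 2.09], [-1.38, 1.24], [0.06, 2.45], [-1.56, 4.7], [0.09, 2.05], [-2.69, 2.69]. Speed limits (rad/s): [2.57, 2.57, 3.14, 3.14, 3.14, 3.14, 3.14].

INTERFACE

Orientations are given as a unit quaternion [x, y, z, w].
In Python, from rig import * gives the robot as it stands.
- The arm moves only by the shell command python3 -m inch 'ROWS' [FORCE]. ROWS is JSON, a list that holds one entry, the list of rows, each a list of 5 numbers: the gripper command: -1 is fully open, 1 is shut, values between are in proportion, then the shift along the tool's x, y, z in cm, then the turn about the tool's z in rad. In form: [[[hand, dx, dy, dz, roll], ...]]. A call has 1 to 20 rows; each row is the pose to reach, as a shift and turn from the pose commanded when the call began, along the tool's axes at that moment; what a row does not reach only later rows make up. A row lasts 1/12 s, in which the tool goes at most 41.7 mm and 7.16 degrees, less where a joint would pass 70% of its speed; a pose out of reach is approached as far as the arm can. A call with a gripper value outside its range is refused whole. The fingers move at their own pace and stop on an object; FORCE is the grip in N (left out, the last holds). Time passes only in rows, so rows that repeat a pose let the fingers close. It gives the time, the measured TCP pose, the force and the opening at its end, in the units of the state.
- read_state(): the state, without advancing time (a new reading comes with each control period).
- camera(name): name is "scene" or "top"; returns the picture (384x512x3 uint8, red, green, blue); there is no depth.
- get_calibration(name): a dict with "fov_y" (degrees; the focal length in pixels is half the picture's height over the tangent of half this angle, whatever the lens; pixels are square), "cx", "cy" (the principal point, pixels), "k1" (the pictures are not rectified: a ray, as slopes to the right and down, at radius r is drawn at 1 + k1 r^2 times it, then the intrinsics apply), "position" and "orientation" of the camera in the world. Camera axes: x right, y down, z forward; pixel columns grow to the right and rows downward; lengths in m; the calibration is good to about 2 mm. A picture is of the moment at which its call begins. get_calibration takes no time and is no camera call.
- job_done(): hands the job in, once; it reports no verdict.
Trained networks look in the newest picture that a camera, given by its name, has taken for a name from the list of things; names that differ only in an ending like _2 or _b are one class to them, and where a whole thing is asked for, a point or a joint stands for the part that bears it (a point fixed in the world has none). Each returns a list of dicts, best first, with "conf" (0 to 1); they miss things now and then, are a little off and sometimes report something else, mostly with a low value. They report only what shows in the picture. A call takes as long as a camera call. They do not tell look-alikes from the thing itself.
- find_in(camera, target): "at" ([row, column] in pixels, amid what is visible of it).
- outline_of(camera, target): "pixels" (384x512 bool, what is visible of it) and "at" ([row, column] in pixels, amid what is visible of it).
The state is a dict: "time_s": time; "joint_positions": joint angles; "dq": joint speeds; "tau": joint torques, N m; "ee_pos": TCP position; "ee_rot": TCP orientation; "wrist_force": force on the tool from outside, world axes, zero at the start; "torque": the same for the moment, N m; "gripper_width": opening from 0.0 (shut) to 1.0 (fully open).
Only numpy, scipy, OpenCV 4.12 (cv2) and the standard library are available. Lean on these libraries where they do the work, as an engineer would, in place of code of your own. Each camera call takes 0.05 s, during which the arm holds its last target.

TASK

Two screw-top jars stand open on the kitchen counter: one already holds a block of jaggery, the other a lime. Put every jaggery block from the chopping board into the jar that already has the jaggery, then set the lid on that jar, turn it backwards until the thread drops into place, and screw it fully down. Leave the lime in its jar, the other jar open, and the other things on the counter where they are.

Things in the scene. Friction and masses are not known exactly. Their poses are not given: they have to be found in the camera images.
- jar_a: clear screw-top jar fixed upright, with its round wooden foot (120 mm wide, 12 mm thick), to the counter. Origin under the foot on the jar's axis, z up. Inner floor at z = 16 mm, rim at 130, inside 84 mm wide, outside 91 (103 over the thread). One jar holds a jaggery block, the other a lime; which one varies
- jar_b: the second jar, same as jar_a. Thread: 3 equal ridges start under the rim and fall clockwise (from above), 9 mm per 120 degrees; their starts are unmarked and the jar's yaw is arbitrary. A lid set on at random rides on the ridges, its origin 118 to 125 mm above the jar's origin; there teeth block it from turning clockwise
- jar_a_rim (a point): centre of jar_a's rim. A riding lid turned anticlockwise (at most 110 degrees) climbs, passes the ridge starts and drops about 8 mm, to an origin height of 115 to 117 mm over the jar's origin (now and then it lands there at once); teeth then stop it turning further back
- jar_b_rim (a point): centre of jar_b's rim. From the dropped position the lid screws down clockwise by 65 to 100 degrees until it is home, with its origin 110 mm above the jar's origin. If a riding lid is forced clockwise over the teeth it jams tilted: turn it back, lift it off and set it on again
- lid: loose aluminium screw lid, 116 mm across, about 150 g, open side down on the counter. Origin at the centre of its lower edge, z up. Skirt with flat top 25 mm tall, 20 mm deep inside; 3 lugs inside its lower edge leave 2 mm of play around the jar's neck. It sinks and climbs on the thread under its own weight when its knob is turned in loosely closed fingers
- lid_knob (a point): middle of the square wooden knob on top of the lid, the place to grip: 36 x 36 mm, sides along the lid's x and y, from 25 to 59 mm above the lid's lower edge; this point is 42 mm above that edge
- block0: jaggery block: brown rounded bar, 60 (its x) x 34 (y) x 18 (z) mm, about 60 g; origin at the centre of its underside; it lies in one of the jars at the start
- block1: jaggery block: brown rounded bar, 60 (its x) x 34 (y) x 18 (z) mm, about 60 g; origin at the centre of its underside; lies on the chopping board at the start, or is absent (4 or 5 of block1 to block6 are there)
- block2: jaggery block: brown rounded bar, 60 (its x) x 34 (y) x 18 (z) mm, about 60 g; origin at the centre of its underside; lies on the chopping board at the start, or is absent (4 or 5 of block1 to block6 are there)
- block3: jaggery block: brown rounded bar, 60 (its x) x 34 (y) x 18 (z) mm, about 60 g; origin at the centre of its underside; lies on the chopping board at the start, or is absent (4 or 5 of block1 to block6 are there)
- block4: jaggery block: brown rounded bar, 60 (its x) x 34 (y) x 18 (z) mm, about 60 g; origin at the centre of its underside; lies on the chopping board at the start, or is absent (4 or 5 of block1 to block6 are there)
- block5: jaggery block: brown rounded bar, 60 (its x) x 34 (y) x 18 (z) mm, about 60 g; origin at the centre of its underside; lies on the chopping board at the start, or is absent (4 or 5 of block1 to block6 are there)
- block6: jaggery block: brown rounded bar, 60 (its x) x 34 (y) x 18 (z) mm, about 60 g; origin at the centre of its underside; lies on the chopping board at the start, or is absent (4 or 5 of block1 to block6 are there)
- lime: green lime, a ball of 48 mm, in the jar that must not be used; its body frame turns as it rolls and its origin is a point of its skin, below its centre at the start
- board: dark wooden chopping board, 220 (x) x 320 (y) x 12 mm, fixed to the counter; origin at the centre of its underside, blocks lie on its top
- tumbler: bystander, to be left in place: steel tumbler, 68 mm across, 90 mm tall; origin at the centre of its underside
- coconut: bystander, to be left in place: half coconut shell, cut side up, 94 mm across, 40 mm tall; origin at the centre of its underside
- sauce: bystander, to be left in place: small amber jar with a red cap, 52 mm across, 85 mm tall; origin at the centre of its underside
- flask: bystander, to be left in place: dark steel drinking flask, 70 mm across, 240 mm tall; origin at the centre of its underside
- spoon: bystander, to be left in place: steel spoon, 170 mm, lying flat; origin at the centre of its underside
- lunchbox: bystander, to be left in place: open clear plastic box, 130 x 170 x 65 mm; origin at the centre of its underside
There are look-alikes about, which are no part of the job. What is shaped like the block2 but pink or turquoise is not meant. What is shaped like the block6 but blue is not meant.

How it is judged:
On the way, in this order (a step that is already met when the one before it is completed fails the run):
1. every jaggery block lies in the jar that held one at the start (((horizontal distance between each of block0, block1, block2, block3, block4, block5, block6 and jar_a below 0.046 m and z of each of block0, block1, block2, block3, block4, block5, block6 in the frame of jar_a below 0.125 m) or (horizontal distance between each of block0, block1, block2, block3, block4, block5, block6 and jar_b below 0.046 m and z of each of block0, block1, block2, block3, block4, block5, block6 in the frame of jar_b below 0.125 m))), for 0.2 s.
2. the lid has dropped into the thread of that jar (((horizontal distance between each of block0, block1, block2, block3, block4, block5, block6 and jar_a below 0.046 m and z of each of block0, block1, block2, block3, block4, block5, block6 in the frame of jar_a below 0.125 m and horizontal distance between lid and jar_a below 0.005 m and z of lid in the frame of jar_a below 0.117 m and angle between lid's own z axis and vertical below 0.05 rad) or (horizontal distance between each of block0, block1, block2, block3, block4, block5, block6 and jar_b below 0.046 m and z of each of block0, block1, block2, block3, block4, block5, block6 in the frame of jar_b below 0.125 m and horizontal distance between lid and jar_b below 0.005 m and z of lid in the frame of jar_b below 0.117 m and angle between lid's own z axis and vertical below 0.05 rad))), for 0.2 s.
At the end, for the whole second after the job is handed in: All jaggery blocks are inside the jar that held one at the start; the lid is screwed home on that jar (within 1.6 mm of its lowest height, centred within 5 mm, level within 3 degrees) and at rest; the lime is in the other jar; no bystander stands more than 40 mm from its place (((horizontal distance between each of block0, block1, block2, block3, block4, block5, block6 and jar_a below 0.046 m and z of each of block0, block1, block2, block3, block4, block5, block6 in the frame of jar_a below 0.125 m and horizontal distance between lid and jar_a below 0.005 m and z of lid in the frame of jar_a below 0.1116 m and angle between lid's own z axis and vertical below 0.05 rad and horizontal distance between lime and jar_b below 0.046 m and z of lime in the frame of jar_b below 0.1 m) or (horizontal distance between each of block0, block1, block2, block3, block4, block5, block6 and jar_b below 0.046 m and z of each of block0, block1, block2, block3, block4, block5, block6 in the frame of jar_b below 0.125 m and horizontal distance between lid and jar_b below 0.005 m and z of lid in the frame of jar_b below 0.1116 m and angle between lid's own z axis and vertical below 0.05 rad and horizontal distance between lime and jar_a below 0.046 m and z of lime in the frame of jar_a below 0.1 m)) and linear speed of lid below 0.02 m/s and distance of each of tumbler, coconut, sauce, flask, spoon, lunchbox from where it was at the start of the episode below 0.04 m); the robot touches nothing.
Of block1, block2, block3, block4, block5, block6 only 4 to 5 are there at a start; the rules pass over those that are not, and their reading is None.
At some moment in a run one of block1, block2, block3, block4, block5, block6 may be knocked a few centimetres aside while the robot is not near it.
Once in a run the grip may slacken for a moment while it holds something.
It also fails if it takes over 210 s, if anything falls off the work surface, if the arm or the gripper's body presses on something with over 40 N, if the wrist force passes 120 N, or if a joint passes its speed limit or range.

## Working session

There is one attempt and no reset: what is moved stays moved. The work goes in short steps, Python scripts to look and compute and a shell command to move; the robot and the scene stay as the last step left them, time stands still between calls to the robot, and variables do not carry over. Pictures are saved under pics/ and viewed, and the job is handed in when it is done.

```bash
ls; mkdir -p pics
python3 - <<'E'
from rig import *
import cv2
for n in ("scene","top"):
    im=camera(n); cv2.imwrite(f"pics/{n}0.png",cv2.cvtColor(im,cv2.COLOR_RGB2BGR)); print(get_calibration(n))
print(read_state())
E
```

```text
pics
{'fov_y': 47.321876968402556, 'cx': 257.92695681480734, 'cy': 193.50523277320843, 'k1': -0.1216341632440683, 'position': array([ 0.94198977, -0.61374575,  1.14499451]), 'orientation': array([ 0.91271658,  0.26897766, -0.09015921, -0.29405915])}
{'fov_y': 44.11354687998852, 'cx': 252.87744085753252, 'cy': 194.3031860082656, 'k1': 0.06013453905904054, 'position': array([0.47064604, 0.00427102, 1.58264128]), 'orientation': array([ 0.71344448, -0.70038697,  0.01975088, -0.00806019])}
{'time_s': 0.1, 'joint_positions': array([ 1.24211039,  0.32170598, -0.07010071,  1.45152665,  0.02263278,
        1.37078209, -0.05692585]), 'dq': array([-4.36174331e-04, -2.15035971e-03,  1.42955603e-03, -3.67311001e-03,
        1.81034670e-03,  3.66216245e-05, -5.94857757e-04]), 'tau': array([ 3.19225874e-04, -4.94874680e+01, -3.83615233e-01, -3.15210307e+01,
        1.31093428e-02,  7.42882054e-03, -3.64004745e-05]), 'ee_pos': array([ 0.21828457, -0.61179444,  0.24937406]), 'ee_rot': array([ 9.85345843e-01,  1.70566413e-01, -1.97521436e-04, -7.93386095e-04]), 'wrist_force': array([-0.70769912,  0.19426007,  0.20888505]), 'torque': array([ 0.03142229,  0.04406115, -0.0271416 ]), 'gripper_width': 1.0004866365051044}
```

View pics/scene0.png

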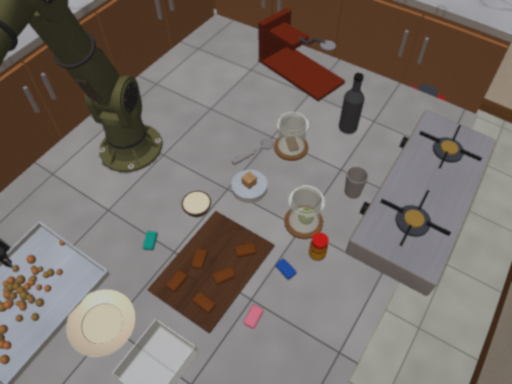

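View pics/top0.png

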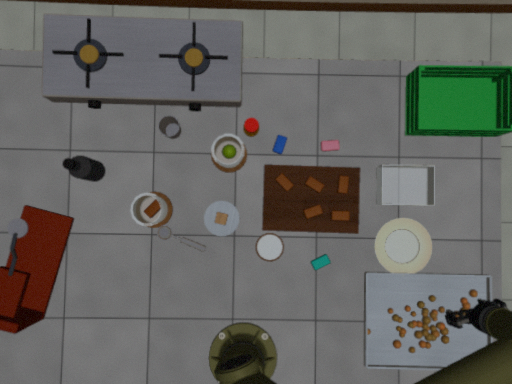

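The top view has world x up and y to the left. The jaggery jar is at about (col 152, row 209), the lime jar at (229,152), the lid with its square knob at (221,218), and the board with five brown blocks at around (311,199). The pink, blue and turquoise look-alikes are off the board.

```bash
cat > h.py <<'E'
from rig import *
import cv2, numpy as np
from scipy.spatial.transform import Rotation as R
def K(n):
    c=get_calibration(n); f=192/np.tan(np.radians(c['fov_y']/2)); return c,f
def ray(n,row,col):
    c,f=K(n)
    xd=np.array([(col-c['cx'])/f,(row-c['cy'])/f])
    u=xd.copy()
    for _ in range(30):
        u=xd/(1+c['k1']*(u@u))
    d=R.from_quat(c['orientation']).apply([u[0],u[1],1.]); return np.array(c['position']),d
def plane(n,row,col,z):
    p,d=ray(n,row,col); return p+d*(z-p[2])/d[2]
def proj(n,P):
    c,f=K(n); q=R.from_quat(c['orientation']).inv().apply(np.array(P)-c['position'])
    u=q[:2]/q[2]; u=u*(1+c['k1']*(u@u)); return u[1]*f+c['cy'],u[0]*f+c['cx']
def tri(a,b):
    (p,d),(q,e)=ray('scene',*a),ray('top',*b)
    d=d/np.linalg.norm(d);e=e/np.linalg.norm(e)
    A=np.stack([d,-e],1); s=np.linalg.lstsq(A,q-p,rcond=None)[0]
    x,y=p+d*s[0],q+e*s[1]; return (x+y)/2,np.linalg.norm(x-y)
def rect(n,mask,z):
    cs,_=cv2.findContours(mask.astype(np.uint8),cv2.RETR_EXTERNAL,cv2.CHAIN_APPROX_NONE)
    k=max(cs,key=cv2.contourArea)[:,0,:]
    P=np.array([plane(n,r,c,z)[:2] for c,r in k])
    (cx,cy),(w,h),a=cv2.minAreaRect((P*1000).astype(np.float32))
    if w<h: w,h,a=h,w,a+90
    return np.array([cx,cy])/1000,w,h,(a+90)%180-90
def snap(n,name,crop=None,s=1):
    im=camera(n)
    o=cv2.cvtColor(im,cv2.COLOR_RGB2BGR)
    if crop: r0,r1,c0,c1=crop; o=o[r0:r1,c0:c1]
    cv2.imwrite(f"pics/{name}.png",cv2.resize(o,None,fx=s,fy=s,interpolation=cv2.INTER_CUBIC)); return im
def tool():
    s=read_state(); M=R.from_quat(s['ee_rot']).as_matrix(); return s['ee_pos'],M
def delta(target):
    p,M=tool(); return M.T@(np.array(target)-p)*100
E
python3 - <<'E'
from h import *
np.set_printoptions(precision=4,suppress=True)
im={n:camera(n) for n in('scene','top')}
for n in('top','scene'):
  for t in('block1',):
    for d in outline_of(n,t):
        c=im[n][d['pixels']].mean(0).astype(int); print(n,t,round(d['conf'],2),np.round(d['at'],1),d['pixels'].sum(),c,*rect(n,d['pixels'],.030))
for t in('jar_a','jar_a_rim','lid','lid_knob','lime','flask','coconut','lunchbox','spoon','tumbler','sauce'):
  for n in('scene','top'):
    print(n,t,[(round(d['conf'],2),np.round(d['at'],1).tolist()) for d in find_in(n,t)[:3]])
p,M=tool();print(p,M)
E
```

```text
top block1 0.68 [208.3 149.8] 152 [90 50 22] [0.4805 0.3042] 52.629676818847656 32.235145568847656 -43.454490661621094
top block1 0.68 [144.4 331.1] 207 [147  95 108] [ 0.6976 -0.2704] 63.401729583740234 38.31259536743164 -80.78307819366455
top block1 0.64 [185.5 315.2] 180 [88 49 20] [ 0.5687 -0.22  ] 59.14127731323242 33.84634017944336 57.249935150146484
top block1 0.61 [214.1 340.8] 225 [83 47 20] [ 0.4695 -0.3059] 62.4769172668457 39.281463623046875 -88.91580474376678
top block1 0.59 [183.1 342.2] 190 [87 48 19] [ 0.5715 -0.318 ] 59.3760871887207 36.121604919433594 0.6584832072257996
top block1 0.5 [212.  313.6] 185 [89 50 22] [ 0.4797 -0.2159] 60.378135681152344 33.68290710449219 -68.42199897766113
top block1 0.49 [179.1 285. ] 185 [88 49 20] [ 0.5744 -0.1208] 59.48430252075195 33.38530349731445 42.60676574707031
top block1 0.47 [262.7 319.5] 182 [ 25 120 109] [ 0.3165 -0.2447] 58.48291778564453 33.231143951416016 -62.646440505981445
top block1 0.44 [144.5 278.7] 184 [ 35  67 126] [ 0.6995 -0.1034] 58.575984954833984 34.384002685546875 -17.39276123046875
scene block1 0.83 [258.3
[... 1394 characters left out ...]
.23, [269.2, 212.4])]
top lime [(0.72, [151.7, 232.7])]
scene flask [(0.83, [105.5, 354.0]), (0.4, [204.0, 197.4])]
top flask [(0.83, [164.5, 85.6])]
scene coconut [(0.91, [205.3, 199.1]), (0.39, [267.6, 212.3])]
top coconut [(0.63, [249.1, 271.8])]
scene lunchbox [(0.7, [358.3, 157.8])]
top lunchbox [(0.86, [184.4, 405.9])]
scene spoon [(0.52, [147.4, 255.1]), (0.16, [211.4, 306.2])]
top spoon [(0.75, [235.1, 168.2])]
scene tumbler [(0.6, [182.0, 356.2])]
top tumbler [(0.65, [126.5, 166.0])]
scene sauce [(0.8, [247.2, 318.7]), (0.62, [302.0, 208.1])]
top sauce [(0.73, [126.6, 248.3])]
[ 0.2185 -0.6122  0.2504] [[ 0.9418  0.3362 -0.    ]
 [ 0.3362 -0.9418 -0.0001]
 [-0.      0.0001 -1.    ]]
```

Run:
```python
import cv2
t=cv2.imread('pics/top0.png'); s=cv2.imread('pics/scene0.png')
cv2.imwrite('pics/tz.png',cv2.resize(t[120:280,120:320],None,fx=3.7,fy=3.7,interpolation=cv2.INTER_CUBIC))
cv2.imwrite('pics/sz.png',cv2.resize(s[90:270,170:370],None,fx=3.3,fy=3.3,interpolation=cv2.INTER_CUBIC))
```

```text
(no output)
```

View pics/tz.png

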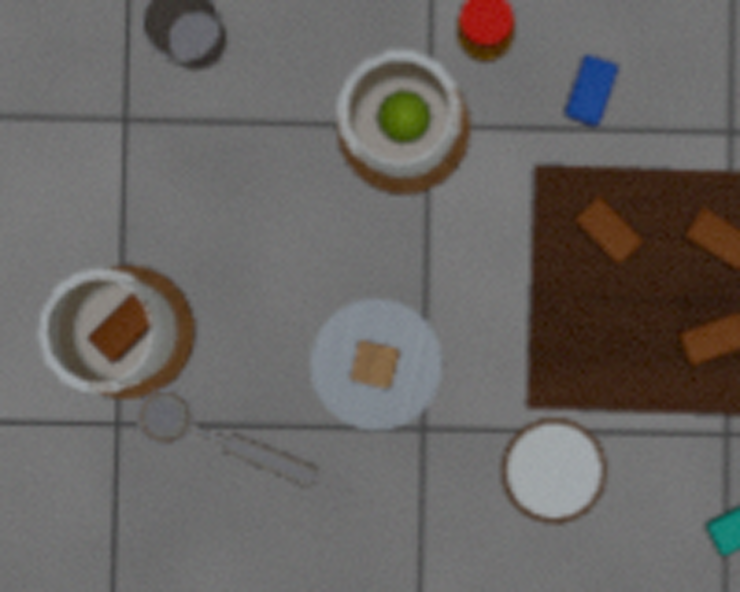

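View pics/sz.png

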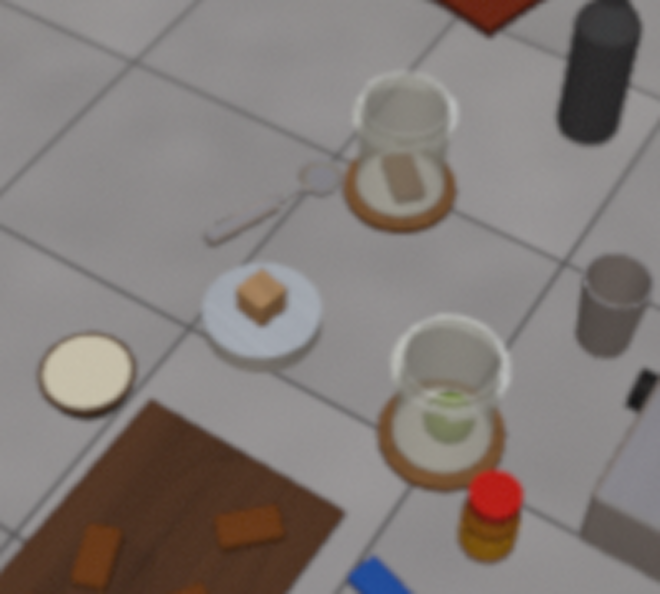

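```bash
cat >> h.py <<'E'
from scipy.optimize import minimize
def sil(n,xy,parts):
    m=np.zeros((384*4,512*4),np.uint8); th=np.linspace(0,2*np.pi,60)
    for r,z0,z1 in parts:
        pts=[]
        for z in(z0,z1):
            for a in th:
                row,col=proj(n,[xy[0]+r*np.cos(a),xy[1]+r*np.sin(a),z]); pts.append([col*4+1.5,row*4+1.5])
        cv2.fillConvexPoly(m,cv2.convexHull(np.array(pts,np.float32)).astype(np.int32),255)
    return cv2.resize(m,(512,384),interpolation=cv2.INTER_AREA)/255.
JAR=[(.060,0,.012),(.0455,.012,.13),(.0515,.105,.122)]
LID=[(.058,0,.025)]
def fit(masks,xy0,parts):
    f=lambda x:sum(np.abs(sil(n,x/1000,parts)-m).sum() for n,m in masks.items())
    r=minimize(f,np.array(xy0)*1000,method='Nelder-Mead',options=dict(initial_simplex=np.array(xy0)*1000+np.array([[0,0],[8,0],[0,8]]),xatol=.1)); return r.x/1000,r.fun
E
python3 - <<'E'
from h import *
np.set_printoptions(precision=4,suppress=True)
im={n:camera(n) for n in('scene','top')}
best={}
for t,g,parts in(('jar_a',[(.481,.29),(.66,.06)],JAR),('lid',[(.46,.08)],LID)):
  ms={n:outline_of(n,t) for n in('top','scene')}
  for n in ms: print(t,n,[(round(d['conf'],2),np.round(d['at'],0),d['pixels'].sum()) for d in ms[n]])
  for g0 in g:
    sel={}
    for n in ms:
        for d in ms[n]:
            r,c=proj(n,[*g0,.06]); 
            if np.hypot(d['at'][0]-r,d['at'][1]-c)<25 and n not in sel: sel[n]=d['pixels']
    for n in sel:
        print(t,g0,n,fit({n:sel[n]},g0,parts))
    print('both',fit(sel,g0,parts))
for n in('top','scene'):
  for d in outline_of(n,'lid_knob')[:3]: print(n,d['conf'],d['at'],d['pixels'].sum(),rect(n,d['pixels'],.059), rect(n,d['pixels'],.025))
  for k in ('coconut','sauce','tumbler'):
    print(n,k,[(round(d['conf'],2),plane(n,*d['at'],.04)) for d in find_in(n,k)[:1]])
E
```

```text
jar_a top [(0.98, array([159., 225.]), np.int64(932)), (0.88, array([215., 156.]), np.int64(1091))]
jar_a scene [(0.76, array([136., 291.]), np.int64(1363))]Traceback (most recent call last):
  File "<stdin>", line 15, in <module>
  File "h.py", line 53, in fit
    r=minimize(f,np.array(xy0)*1000,method='Nelder-Mead',options=dict(initial_simplex=np.array(xy0)*1000+np.array([[0,0],[8,0],[0,8]]),xatol=.1)); return r.x/1000,r.fun
    res = _minimize_neldermead(fun, x0, args, callback, bounds=bounds,
                               **options)
    fxcc = func(xcc)
    fx = function(np.copy(x), *(wrapper_args + args))
  File "h.py", line 52, in <lambda>
    f=lambda x:sum(np.abs(sil(n,x/1000,parts)-m).sum() for n,m in masks.items())
               ~~~^^^^^^^^^^^^^^^^^^^^^^^^^^^^^^^^^^^^^^^^^^^^^^^^^^^^^^^^^^^^^^
  File "h.py", line 52, in <genexpr>
    f=lambda x:sum(np.abs(sil(n,x/1000,parts)-m).sum() for n,m in masks.items())
                          ~~~^^^^^^^^^^^^^^^^
  File "h.py", line 46, in sil
    row,col=proj(n,[xy[0]+r*np.cos(a),xy[1]+r*np.sin(a),z]); pts.append([col*4+1.5,row*4+1.5])
            ~~~~^^^^^^^^^^^^^^^^^^^^^^^^^^^^^^^^^^^^^^^^^^^
  File "h.py", line 16, in proj
    c,f=K(n); q=R.from_quat(c['orientation']).inv().apply(np.array(P)-c['position'])
        ~^^^
  File "h.py", line 5, in K
    c=get_calibration(n); f=192/np.tan(np.radians(c['fov_y']/2)); return c,f
ValueError: time passes only in moves, steps and waits
```

```bash
sed -i 's/^def K(n):/import functools\n@functools.lru_cache(None)\ndef K(n):/' h.py
sed -i 's/for a in th:/for a in th[::2]:/' h.py
python3 - <<'E'
from h import *
np.set_printoptions(precision=4,suppress=True)
im={n:camera(n) for n in('scene','top')}
for t,g,parts in(('jar_a',[(.481,.29),(.66,.06)],JAR),('lid',[(.46,.08)],LID)):
  ms={n:outline_of(n,t) for n in('top','scene')}
  for n in ms: print(t,n,[(round(d['conf'],2),np.round(d['at'],0),d['pixels'].sum()) for d in ms[n]])
  for g0 in g:
    sel={}
    for n in ms:
        for d in ms[n]:
            r,c=proj(n,[*g0,.06]); 
            if np.hypot(d['at'][0]-r,d['at'][1]-c)<25 and n not in sel: sel[n]=d['pixels']
    for n in sel:
        cv2.imwrite(f'pics/m_{t}_{n}_{g0[0]}.png',np.where(sel[n][...,None],im[n][...,::-1],im[n][...,::-1]//4))
        print(t,g0,n,fit({n:sel[n]},g0,parts))
    print('both',fit(sel,g0,parts))
for n in('top','scene'):
  for d in outline_of(n,'lid_knob')[:3]: print(n,d['conf'],d['at'],d['pixels'].sum(),rect(n,d['pixels'],.059), rect(n,d['pixels'],.025))
print(read_state()['time_s'])
E
python3 -c "
import cv2,numpy as np
a=[cv2.resize(cv2.imread(f'pics/m_jar_a_{n}_0.481.png')[s],(350,350)) for n,s in(('top',np.s_[150:270,90:210]),('scene',np.s_[80:200,230:350]))]
cv2.imwrite('pics/mm.png',np.hstack(a))"
```

```text
jar_a top [(0.9, array([161., 227.]), np.int64(868)), (0.73, array([208., 147.]), np.int64(1000)), (0.26, array([167.,  83.]), np.int64(772))]
jar_a scene [(0.86, array([212., 306.]), np.int64(1749)), (0.85, array([136., 291.]), np.int64(1301))]
jar_a (0.481, 0.29) top (array([0.4761, 0.3044]), np.float64(253.0862745098039))
jar_a (0.481, 0.29) scene (array([0.4725, 0.3033]), np.float64(105.7686274509804))
both (array([0.4753, 0.3037]), np.float64(373.235294117647))
jar_a (0.66, 0.06) top (array([0.6638, 0.0629]), np.float64(255.84313725490193))
jar_a (0.66, 0.06) scene (array([0.6622, 0.0585]), np.float64(57.93333333333334))
both (array([0.6622, 0.0599]), np.float64(332.7725490196078))
lid top [(0.94, array([220., 220.]), np.int64(994))]
lid scene [(0.92, array([188., 249.]), np.int64(957)), (0.69, array([215., 304.]), np.int64(1691))]
lid (0.46, 0.08) top (array([0.4514, 0.082 ]), np.float64(28.48627450980392))
lid (0.46, 0.08) scene (array([0.4491, 0.0782]), np.float64(37.800000000000004))
both (array([0.4504, 0.08  ]), np.float64(121.7686274509804))
top 0.87 [218.1, 222.5] 959 (array([0.4514, 0.0804]), 110.73331451416016, 106.65481567382812, -43.921104431152344) (array([0.451 , 0.0821]), 113.20433044433594, 109.03482055664062, -43.921104431152344)
top 0.32 [238.0, 171.0] 334 (array([0.4049, 0.26  ]), 44.2752571105957, 43.75822830200195, 27.736347198486328) (array([0.4034, 0.2657]), 45.2632942199707, 44.73469161987305, 27.73655891418457)
scene 0.98 [186.8, 248.4] 1036 (array([0.4707, 0.0516]), 131.5937042236328, 115.72651672363281, -57.283538818359375) (array([0.456 , 0.0724]), 135.7135772705078, 119.3496322631836, -57.283565521240234)
2.0
```

View pics/mm.png

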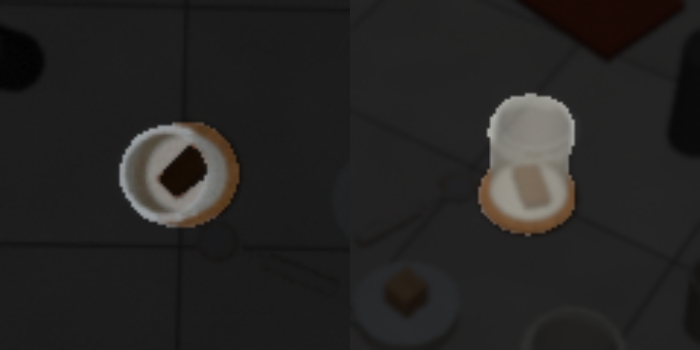

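Both jar masks are clean: the foot and neck are outlined in both views, and the jaggery block is visible in the chosen jar. Next I'll fit each block as a box in both cameras.

```bash
cat >> h.py <<'E'
def silbox(n,x,y,th,z0):
    m=np.zeros((384*4,512*4),np.uint8); pts=[]
    c,s=np.cos(th),np.sin(th)
    for a in(-.03,.03):
        for b in(-.017,.017):
            for z in(z0,z0+.018):
                row,col=proj(n,[x+c*a-s*b,y+s*a+c*b,z]); pts.append([col*4+1.5,row*4+1.5])
    cv2.fillConvexPoly(m,cv2.convexHull(np.array(pts,np.float32)).astype(np.int32),255)
    return cv2.resize(m,(512,384),interpolation=cv2.INTER_AREA)/255.
def brown(im,mask):
    r,g,b=im[mask].mean(0); return r>g*1.5 and g>b*1.5
def blocks(z0=.012):
    im={n:camera(n) for n in('scene','top')}
    D={n:[d for d in outline_of(n,'block1') if brown(im[n],d['pixels'])] for n in im}
    out=[]
    for d in D['top']:
        c,w,h,a=rect('top',d['pixels'],z0+.012)
        if not(-.40<c[1]<-.03 and .38<c[0]<.68): continue
        ms={'top':d['pixels']}
        r0,c0=proj('scene',[*c,z0+.01])
        for e in D['scene']:
            if np.hypot(e['at'][0]-r0,e['at'][1]-c0)<12: ms['scene']=e['pixels']
        f=lambda v:sum(np.abs(silbox(n,v[0]/1000,v[1]/1000,v[2]/30,z0)-m).sum() for n,m in ms.items())
        v0=np.array([c[0]*1000,c[1]*1000,np.radians(a)*30])
        r=minimize(f,v0,method='Nelder-Mead',options=dict(initial_simplex=v0+np.array([[0,0,0],[5,0,0],[0,5,0],[0,0,5]]),xatol=.2,fatol=.5,maxiter=80))
        out.append((r.x[0]/1000,r.x[1]/1000,(np.degrees(r.x[2]/30)+90)%180-90,len(ms),r.fun))
    return out
def plan(x,y,z,yaw=None):
    p,M=tool(); d=M.T@(np.array([x,y,z])-p)*100
    cur=np.degrees(np.arctan2(M[1,0],M[0,0])); o=''
    q=read_state()['joint_positions'][6]
    if yaw is not None:
        r=(cur-yaw+90)%180-90; o=f' roll {np.radians(r):.3f} or {np.radians(r-180*np.sign(r)):.3f} (q7 {q:.2f})'
    print('cm',np.round(d,2),'curyaw',round(cur,1),o)
def st():
    s=read_state(); print(round(s['time_s'],2),np.round(s['ee_pos'],4),'F',np.round(s['wrist_force'],1),'T',np.round(s['torque'],2),'w',round(s['gripper_width'],3),'q7',round(s['joint_positions'][6],2))
E
python3 - <<'E'
from h import *
for b in sorted(blocks(),key=lambda b:b[1]): print(np.round(b,4)); plan(b[0],b[1],.15,b[2])
E
```

```text
[ 0.5703 -0.3207 -3.3307  2.     76.9216]
cm [ 42.94 -15.63  10.03] curyaw 19.6  roll 0.401 or -2.741 (q7 -0.06)
[  0.4684  -0.3098 -89.3916   2.      92.0471]
cm [ 33.71 -20.08  10.03] curyaw 19.6  roll -1.239 or 1.903 (q7 -0.06)
[ 0.5692 -0.223  57.2672  2.     77.1686]
cm [ 46.12 -24.87  10.03] curyaw 19.6  roll -0.657 or 2.485 (q7 -0.06)
[  0.48    -0.2195 -68.0569   2.      79.9255]
cm [ 37.84 -28.2   10.03] curyaw 19.6  roll 1.531 or -1.611 (q7 -0.06)
[ 0.572  -0.1246 46.3866  2.     97.4157]
cm [ 49.68 -34.04  10.03] curyaw 19.6  roll -0.467 or 2.675 (q7 -0.06)
```

```bash
python3 -m inch '[[[-0.3,42.9,-15.6,8,0.4],[-0.3,42.9,-15.6,8,0.4],[-0.3,42.9,-15.6,8,0.4],[-0.3,42.9,-15.6,8,0.4],[-0.3,42.9,-15.6,8,0.4],[-0.3,42.9,-15.6,8,0.4],[-0.3,42.9,-15.6,8,0.4],[-0.3,42.9,-15.6,8,0.4],[-0.3,42.9,-15.6,8,0.4],[-0.3,42.9,-15.6,8,0.4],[-0.3,42.9,-15.6,8,0.4],[-0.3,42.9,-15.6,8,0.4],[-0.3,42.9,-15.6,12,0.4],[-0.3,42.9,-15.6,15,0.4],[-0.3,42.9,-15.6,15,0.4],[-0.3,42.9,-15.6,15,0.4]]]' 40
python3 - <<'E'
from h import *
st(); plan(.5703,-.3207,.034,-3.3)
im=snap('scene','s1',(150,384,50,350),2.6)
E
```

```text
time_s: 3.53
ee_pos: [0.5686, -0.3208, 0.0987]
ee_rot: [1.0, -0.029, -0.002, -0.001]
wrist_force: [0.5, -0.6, 1.5]
gripper_width: 0.646
3.53 [ 0.5686 -0.3208  0.0987] F [ 0.5 -0.6  1.5] T [ 0.04  0.02 -0.05] w 0.646 q7 -1.24
cm [ 0.19 -0.    6.47] curyaw -3.3  roll 0.000 or -3.141 (q7 -1.24)
```

View pics/s1.png

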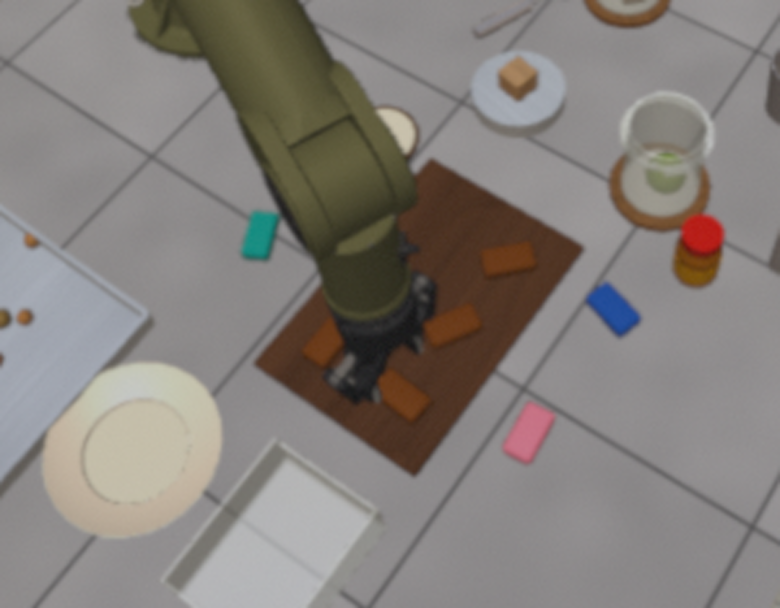

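The fingers straddle the front-right block, so I'll descend, grip and lift.

```bash
python3 -m inch '[[[-0.3,0.2,0,3.5,0],[-0.3,0.2,0,6.4,0],[-0.3,0.2,0,6.4,0],[0.6,0.2,0,6.4,0],[0.6,0.2,0,6.4,0],[0.6,0.2,0,6.4,0],[0.6,0.2,0,6.4,0],[0.6,0.2,0,6.4,0],[0.6,0.2,0,4,0],[0.6,0.2,0,0,0],[0.6,0.2,0,-4,0],[0.6,0.2,0,-8,0],[0.6,0.2,0,-11.5,0],[0.6,0.2,0,-11.5,0]]]' 40
python3 - <<'E'
from h import *
st(); plan(.4747,.3037,.21,135)
im=snap('scene','s2',(150,384,50,350),2.6)
E
```

```text
time_s: 4.75
ee_pos: [0.5761, -0.3229, 0.2261]
ee_rot: [1.0, -0.029, 0.007, 0.004]
wrist_force: [1.2, -0.7, 1.2]
gripper_width: 0.382
4.75 [ 0.5761 -0.3229  0.2261] F [ 1.2 -0.7  1.2] T [-0.05 -0.1  -0.02] w 0.382 q7 -1.22
cm [-13.72 -61.99   0.96] curyaw -3.3  roll 0.728 or -2.413 (q7 -1.22)
```

View pics/s2.png

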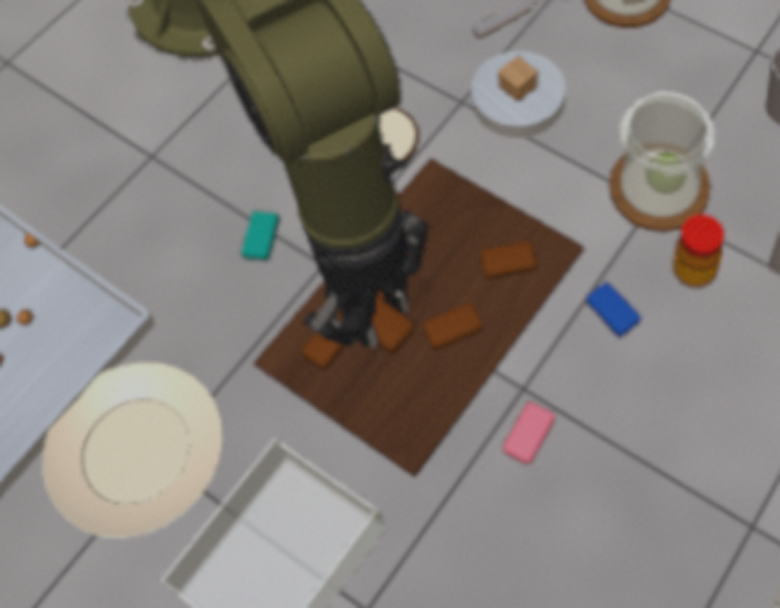

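```bash
python3 -m inch '[[[0.6,-13.2,-61.8,0,-2.4],[0.6,-13.2,-61.8,0,-2.4],[0.6,-13.2,-61.8,0,-2.4],[0.6,-13.2,-61.8,0,-2.4],[0.6,-13.2,-61.8,0,-2.4],[0.6,-13.2,-61.8,0,-2.4],[0.6,-13.2,-61.8,0,-2.4],[0.6,-13.2,-61.8,0,-2.4],[0.6,-13.2,-61.8,0,-2.4],[0.6,-13.2,-61.8,0,-2.4],[0.6,-13.2,-61.8,0,-2.4],[0.6,-13.2,-61.8,0,-2.4],[0.6,-13.2,-61.8,0,-2.4],[0.6,-13.2,-61.8,0,-2.4],[0.6,-13.2,-61.8,0,-2.4],[0.6,-13.2,-61.8,0,-2.4],[0.6,-13.2,-61.8,0,-2.4],[0.6,-13.2,-61.8,0,-2.4],[0.6,-13.2,-61.8,0,-2.4],[0.6,-13.2,-61.8,0,-2.4]]]'
python3 - <<'E'
from h import *
a=snap('scene','a',(60,220,200,400),2);b=snap('top','b',(120,280,60,260),2)
x,y=cv2.imread('pics/a.png'),cv2.imread('pics/b.png'); cv2.imwrite('pics/s3.png',np.hstack([x,y]))
st(); plan(.4747,.3037,.088,135)
E
```

```text
time_s: 6.47
ee_pos: [0.475, 0.3031, 0.2143]
ee_rot: [0.387, 0.922, -0.001, -0.001]
wrist_force: [-0.7, -1.0, -0.1]
gripper_width: 0.382
6.57 [0.4752 0.303  0.2146] F [-0.1 -0.  -1.1] T [ 0.02 -0.02 -0.06] w 0.382 q7 -0.02
cm [ 0.09  0.03 12.66] curyaw 134.1  roll -0.016 or 3.126 (q7 -0.02)
```

View pics/s3.png

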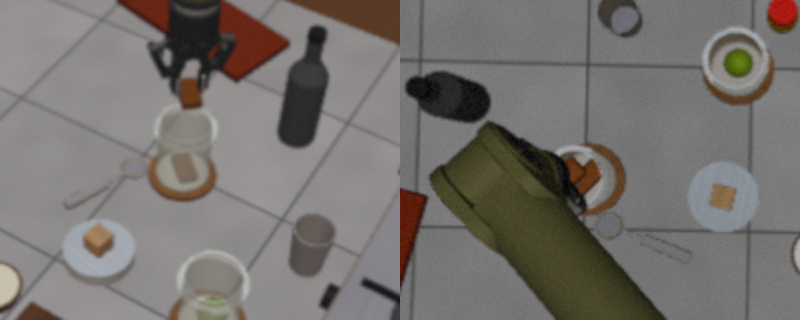

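The block is held level above the jaggery jar, and both views show it inside the rim circle. I'll lower it in.

```bash
python3 -m inch '[[[0.6,0,0,3,0],[0.6,0,0,5,0],[0.6,0,0,7,0],[0.6,0,0,8.5,0],[0.6,0,0,10,0],[0.6,0,0,11,0],[0.6,0,0,11,0],[0.6,0,0,11,0]]]'
python3 - <<'E'
from h import *
st()
a=snap('scene','s4',(60,220,200,400),3.5)
E
```

```text
time_s: 7.23
ee_pos: [0.4756, 0.3033, 0.1052]
ee_rot: [0.39, 0.921, -0.0, -0.0]
wrist_force: [-0.2, 0.3, -0.1]
gripper_width: 0.38
7.23 [0.4756 0.3033 0.1052] F [-0.2  0.3 -0.1] T [-0.    0.04  0.  ] w 0.38 q7 -0.1
```

View pics/s4.png

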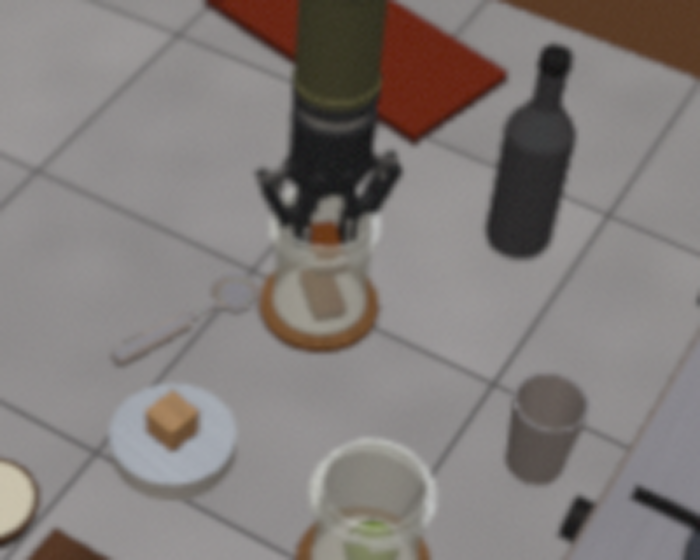

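```bash
python3 -m inch '[[[0.6,0,0,0.4,0],[0.6,0,0,0.8,0],[0.6,0,0,1.0,0],[0.6,0,0,1.0,0]]]'
python3 -m inch '[[[0.0,0,0,0,0],[0.0,0,0,0,0],[0.0,0,0,0,0],[0.0,0,0,0,0],[0.0,0,0,-4,0],[0.0,0,0,-8,0],[0.0,0,0,-12,0],[0.0,0,0,-12,0]]]'
python3 - <<'E'
from h import *
st()
for b in sorted(blocks(),key=lambda b:b[1]): print(np.round(b,4)); plan(b[0],b[1],.034,b[2])
a=snap('scene','s5',(60,220,200,400),3.5)
E
```

```text
time_s: 7.62
ee_pos: [0.4767, 0.304, 0.1034]
ee_rot: [0.389, 0.921, -0.001, 0.003]
wrist_force: [-21.3, -18.7, 53.7]
gripper_width: 0.384
time_s: 8.28
ee_pos: [0.4789, 0.3065, 0.2237]
ee_rot: [0.389, 0.921, 0.005, 0.005]
wrist_force: [0.6, 1.3, 0.2]
gripper_width: 0.5
8.28 [0.4789 0.3065 0.2237] F [0.6 1.3 0.2] T [ 0.08 -0.03  0.06] w 0.5 q7 -0.02
[  0.4684  -0.3104 -89.2769   2.      84.5373]
cm [-43.48 -43.21  18.1 ] curyaw 134.2  roll 0.759 or -2.383 (q7 -0.02)
[ 0.5686 -0.2248 59.7888  2.     88.5804]
cm [-44.33 -30.06  18.09] curyaw 134.2  roll 1.299 or -1.843 (q7 -0.02)
[  0.4803  -0.2196 -69.1109   2.      77.7216]
cm [-37.8  -36.03  18.09] curyaw 134.2  roll 0.407 or -2.735 (q7 -0.02)
[ 0.573  -0.1247 42.2747  2.     81.7882]
cm [-37.46 -22.77  18.07] curyaw 134.2  roll -1.537 or 1.604 (q7 -0.02)
```

View pics/s5.png

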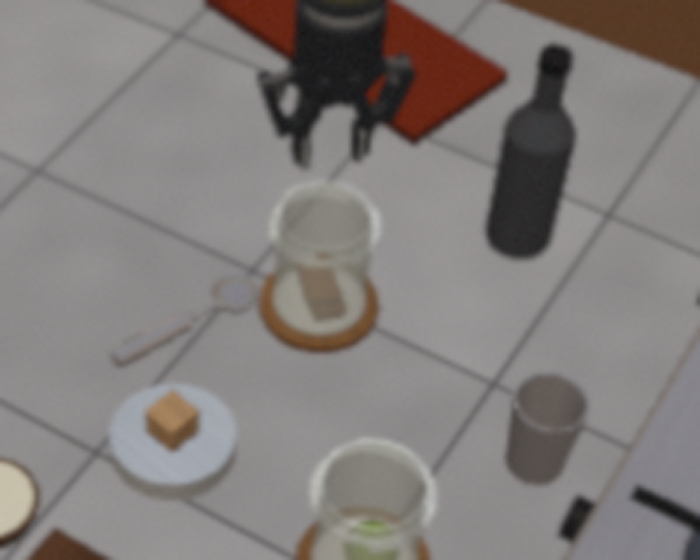

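Contact: a gripper knuckle touched the jar rim, reading about 54 N at the wrist with the TCP at 0.103 m. From here on I'll release at 0.115 m or higher. The block dropped into the jar.

```bash
python3 -m inch '[[[-0.3,-37.5,-22.8,0,1.6],[-0.3,-37.5,-22.8,0,1.6],[-0.3,-37.5,-22.8,0,1.6],[-0.3,-37.5,-22.8,0,1.6],[-0.3,-37.5,-22.8,0,1.6],[-0.3,-37.5,-22.8,0,1.6],[-0.3,-37.5,-22.8,0,1.6],[-0.3,-37.5,-22.8,0,1.6],[-0.3,-37.5,-22.8,0,1.6],[-0.3,-37.5,-22.8,0,1.6],[-0.3,-37.5,-22.8,0,1.6],[-0.3,-37.5,-22.8,4,1.6],[-0.3,-37.5,-22.8,8,1.6],[-0.3,-37.5,-22.8,11,1.6],[-0.3,-37.5,-22.8,11,1.6],[-0.3,-37.5,-22.8,11,1.6],[-0.3,-37.5,-22.8,11,1.6]]]'
python3 - <<'E'
from h import *
st(); plan(.573,-.1247,.034,42.5)
a=snap('scene','a',(80,200,220,370),2.6);b=snap('top','b',(160,260,90,215),3.1)
x,y=cv2.imread('pics/a.png'),cv2.imread('pics/b.png'); h=min(len(x),len(y));cv2.imwrite('pics/s6.png',np.hstack([x[:h],y[:h]]))
snap('scene','c',(200,340,130,310),3)
d={n:outline_of(n,'jar_a') for n in('top','scene')}
E
```

```text
time_s: 9.95
ee_pos: [0.5746, -0.1242, 0.1063]
ee_rot: [0.932, 0.363, 0.0, 0.0]
wrist_force: [0.0, 0.5, 0.5]
gripper_width: 0.649
9.95 [ 0.5746 -0.1242  0.1063] F [0.  0.5 0.5] T [-0.   -0.04  0.  ] w 0.649 q7 -0.79
cm [-0.16 -0.08  7.23] curyaw 42.6  roll 0.002 or -3.140 (q7 -0.79)
```

View pics/s6.png

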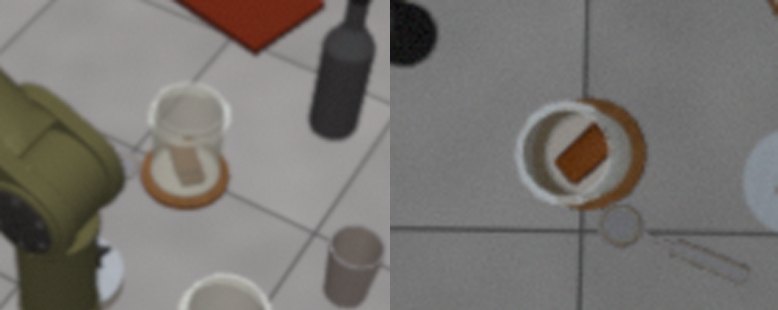

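View pics/c.png

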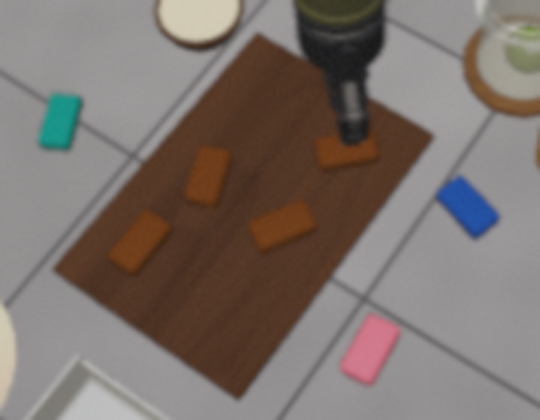

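The first block landed stacked flat on block0, with a single brown rectangle showing in the jar's top view at (582,152). Four blocks remain on the board. I'll pick the second one.

```bash
python3 -m inch '[[[-0.3,-0.1,0,3.5,0],[-0.3,-0.1,0,6.5,0],[-0.3,-0.1,0,7.2,0],[-0.3,-0.1,0,7.2,0],[0.6,-0.1,0,7.2,0],[0.6,-0.1,0,7.2,0],[0.6,-0.1,0,7.2,0],[0.6,-0.1,0,7.2,0],[0.6,-0.1,0,7.2,0],[0.6,-0.1,0,4,0],[0.6,-0.1,0,0,0],[0.6,-0.1,0,-4,0],[0.6,-0.1,0,-8,0],[0.6,-0.1,0,-11,0],[0.6,-0.1,0,-11,0],[0.6,-0.1,0,-11,0]]]' 40
python3 - <<'E'
from h import *
st()
F={'top':[], 'scene':[]}
for i in range(4):
  for n in F:
    camera(n)
    for d in outline_of(n,'jar_a'):
        r,c=proj(n,[.474,.302,.06])
        if np.hypot(d['at'][0]-r,d['at'][1]-c)<15:
            m=cv2.morphologyEx(d['pixels'].astype(np.uint8),cv2.MORPH_CLOSE,np.ones((25,25)))
            F[n].append(fit({n:m},(.474,.302),JAR))
for n in F:
    print(n,[(np.round(a,4),round(b)) for a,b in F[n]])
E
```

```text
time_s: 11.53
ee_pos: [0.5744, -0.1252, 0.2182]
ee_rot: [0.932, 0.363, 0.002, 0.002]
wrist_force: [-0.0, -0.3, -2.1]
gripper_width: 0.385
11.53 [ 0.5744 -0.1252  0.2182] F [-0.  -0.3 -2.1] T [0.04 0.06 0.03] w 0.385 q7 -0.75
top [(array([0.4775, 0.3057]), 56), (array([0.477 , 0.3044]), 64), (array([0.4761, 0.3057]), 68), (array([0.477 , 0.3044]), 75)]
scene [(array([0.4736, 0.3039]), 65), (array([0.4743, 0.3012]), 98), (array([0.4738, 0.3028]), 69), (array([0.4746, 0.3031]), 94)]
```

```bash
python3 -m inch '[[[0.6,21.7,-38.2,0,-1.6],[0.6,21.7,-38.2,0,-1.6],[0.6,21.7,-38.2,0,-1.6],[0.6,21.7,-38.2,0,-1.6],[0.6,21.7,-38.2,0,-1.6],[0.6,21.7,-38.2,0,-1.6],[0.6,21.7,-38.2,0,-1.6],[0.6,21.7,-38.2,0,-1.6],[0.6,21.7,-38.2,0,-1.6],[0.6,21.7,-38.2,0,-1.6],[0.6,21.7,-38.2,0,-1.6],[0.6,21.7,-38.2,0,-1.6],[0.6,21.7,-38.2,0,-1.6],[0.6,21.7,-38.2,0,-1.6],[0.6,21.7,-38.2,0,-1.6],[0.6,21.7,-38.2,0,-1.6],[0.6,21.7,-38.2,0,-1.6],[0.6,21.7,-38.2,0,-1.6]]]'
python3 - <<'E'
from h import *
st(); plan(.4745,.303,.113,134)
snap('scene','s7',(80,200,220,370),3)
E
```

```text
time_s: 13.83
ee_pos: [0.4748, 0.3027, 0.2153]
ee_rot: [0.39, 0.921, -0.0, 0.0]
wrist_force: [-0.2, -0.2, -0.9]
gripper_width: 0.387
13.83 [0.4748 0.3027 0.2153] F [-0.2 -0.2 -0.9] T [ 0.   -0.01 -0.01] w 0.387 q7 -0.02
cm [ 0.05  0.   10.23] curyaw 134.1  roll 0.002 or -3.139 (q7 -0.02)
```

View pics/s7.png

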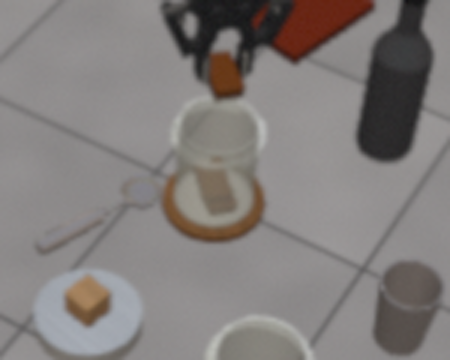

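The block is held flat over the jar, so I'll lower it to 0.115, release and retreat.

```bash
python3 -m inch '[[[0.6,0,0,3,0],[0.6,0,0,5,0],[0.6,0,0,7,0],[0.6,0,0,8.5,0],[0.6,0,0,9.4,0],[0.6,0,0,10,0],[0.6,0,0,10,0],[0.6,0,0,10,0],[0.0,0,0,10,0],[0.0,0,0,10,0],[0.0,0,0,10,0],[0.0,0,0,10,0]]]'
python3 -m inch '[[[0.0,0,0,-4,0],[0.0,0,0,-8,0],[0.0,0,0,-10,0],[0.0,0,0,-10,0]]]'
python3 - <<'E'
from h import *
st()
for b in sorted(blocks(),key=lambda b:b[1]): print(np.round(b,4)); plan(b[0],b[1],.034,b[2])
a=snap('scene','s8',(80,200,220,370),3)
E
```

```text
time_s: 14.88
ee_pos: [0.4749, 0.3033, 0.1159]
ee_rot: [0.389, 0.921, 0.0, 0.0]
wrist_force: [-1.1, 0.1, 0.3]
gripper_width: 0.497
time_s: 15.22
ee_pos: [0.4768, 0.3053, 0.2209]
ee_rot: [0.389, 0.921, 0.003, 0.003]
wrist_force: [0.2, 0.8, 0.1]
gripper_width: 0.501
15.22 [0.4768 0.3053 0.2209] F [0.2 0.8 0.1] T [ 0.03 -0.02 -0.01] w 0.501 q7 -0.02
[  0.4672  -0.3105 -89.6314   2.      73.3176]
cm [-43.45 -43.21  18.1 ] curyaw 134.2  roll 0.765 or -2.376 (q7 -0.02)
[ 0.5679 -0.223  57.8342  2.     97.902 ]
cm [-44.19 -29.89  18.07] curyaw 134.2  roll 1.333 or -1.808 (q7 -0.02)
[  0.4804  -0.2197 -69.2362   2.      96.3882]
cm [-37.86 -35.93  18.08] curyaw 134.2  roll 0.409 or -2.732 (q7 -0.02)
```

View pics/s8.png

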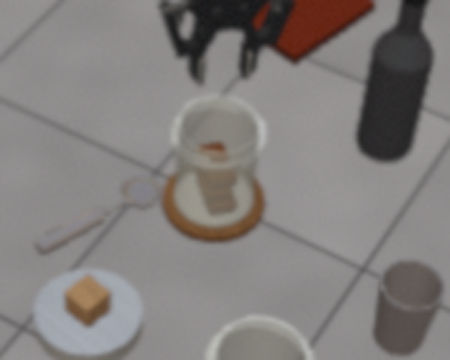

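A neat stack of three is in the jar. I'll go to the next block.

```bash
python3 -m inch '[[[-0.3,-44.2,-29.9,0,1.33],[-0.3,-44.2,-29.9,0,1.33],[-0.3,-44.2,-29.9,0,1.33],[-0.3,-44.2,-29.9,0,1.33],[-0.3,-44.2,-29.9,0,1.33],[-0.3,-44.2,-29.9,0,1.33],[-0.3,-44.2,-29.9,0,1.33],[-0.3,-44.2,-29.9,0,1.33],[-0.3,-44.2,-29.9,0,1.33],[-0.3,-44.2,-29.9,0,1.33],[-0.3,-44.2,-29.9,0,1.33],[-0.3,-44.2,-29.9,0,1.33],[-0.3,-44.2,-29.9,0,1.33],[-0.3,-44.2,-29.9,4,1.33],[-0.3,-44.2,-29.9,8,1.33],[-0.3,-44.2,-29.9,11,1.33],[-0.3,-44.2,-29.9,11,1.33],[-0.3,-44.2,-29.9,11,1.33]]]'
python3 - <<'E'
from h import *
st(); plan(.568,-.2235,.034,57.8)
snap('scene','s9',(200,340,130,310),3)
E
```

```text
time_s: 16.97
ee_pos: [0.5669, -0.2214, 0.1028]
ee_rot: [0.874, 0.485, -0.002, -0.002]
wrist_force: [0.7, -0.8, 0.8]
gripper_width: 0.65
16.97 [ 0.5669 -0.2214  0.1028] F [ 0.7 -0.8  0.8] T [ 0.04 -0.07  0.05] w 0.65 q7 -0.37
cm [-0.11  0.25  6.88] curyaw 58.1  roll 0.004 or -3.137 (q7 -0.37)
```

View pics/s9.png

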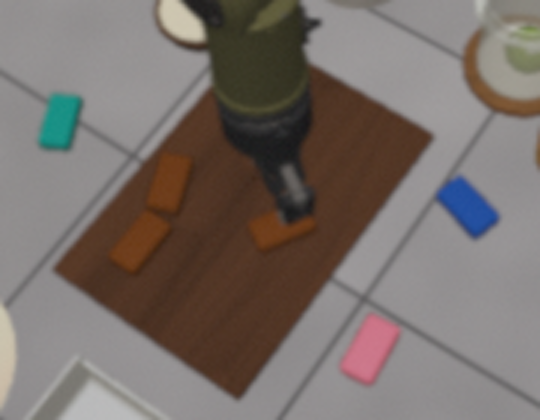

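The gripper is over block 3 at (282,230). The neighbouring block has been knocked aside and is now at (170,183), so I'll re-measure that one later.

```bash
python3 -m inch '[[[-0.3,0,0.1,3.5,0],[-0.3,0,0.1,6.3,0],[-0.3,0,0.1,7.0,0],[-0.3,0,0.1,7.0,0],[0.6,0,0.1,7.0,0],[0.6,0,0.1,7.0,0],[0.6,0,0.1,7.0,0],[0.6,0,0.1,7.0,0],[0.6,0,0.1,7.0,0],[0.6,0,0.1,4,0],[0.6,0,0.1,0,0],[0.6,0,0.1,-4,0],[0.6,0,0.1,-8,0],[0.6,0,0.1,-11,0],[0.6,0,0.1,-11,0],[0.6,0,0.1,-11,0],[0.6,0,0.1,-11,0]]]' 40
python3 - <<'E'
from h import *
st(); plan(.4745,.303,.215,134)
snap('scene','s10',(200,340,130,310),3)
E
```

```text
time_s: 18.43
ee_pos: [0.5691, -0.2227, 0.2151]
ee_rot: [0.875, 0.485, -0.0, 0.0]
wrist_force: [0.5, -0.6, -1.8]
gripper_width: 0.385
18.43 [ 0.5691 -0.2227  0.2151] F [ 0.5 -0.6 -1.8] T [-0.01  0.01 -0.01] w 0.385 q7 -0.34
cm [ 39.59 -35.86  -0.  ] curyaw 58.0  roll -1.326 or 1.816 (q7 -0.34)
```

View pics/s10.png

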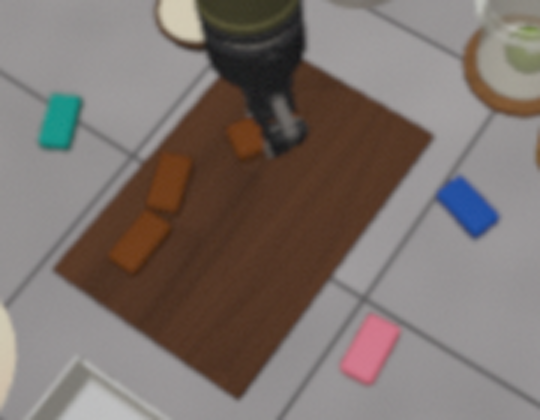

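It's held. I'll carry it over and drop it in.

```bash
python3 -m inch '[[[0.6,39.5,-35.8,0,-1.33],[0.6,39.5,-35.8,0,-1.33],[0.6,39.5,-35.8,0,-1.33],[0.6,39.5,-35.8,0,-1.33],[0.6,39.5,-35.8,0,-1.33],[0.6,39.5,-35.8,0,-1.33],[0.6,39.5,-35.8,0,-1.33],[0.6,39.5,-35.8,0,-1.33],[0.6,39.5,-35.8,0,-1.33],[0.6,39.5,-35.8,0,-1.33],[0.6,39.5,-35.8,0,-1.33],[0.6,39.5,-35.8,0,-1.33],[0.6,39.5,-35.8,0,-1.33],[0.6,39.5,-35.8,0,-1.33],[0.6,39.5,-35.8,0,-1.33],[0.6,39.5,-35.8,0,-1.33],[0.6,39.5,-35.8,0,-1.33],[0.6,39.5,-35.8,0,-1.33]]]'
python3 - <<'E'
from h import *
st(); plan(.4745,.303,.117,134)
snap('scene','s11',(80,200,220,370),3)
E
```

```text
time_s: 19.98
ee_pos: [0.4757, 0.2998, 0.2146]
ee_rot: [0.39, 0.921, -0.001, -0.0]
wrist_force: [-0.1, 0.3, -0.8]
gripper_width: 0.386
19.98 [0.4757 0.2998 0.2146] F [-0.1  0.3 -0.8] T [-0.02 -0.03 -0.07] w 0.386 q7 -0.02
cm [0.32 0.15 9.76] curyaw 134.0  roll 0.001 or -3.141 (q7 -0.02)
```

View pics/s11.png

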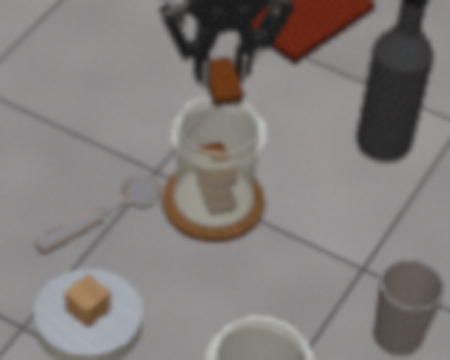

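```bash
python3 -m inch '[[[0.6,0,0,3,0],[0.6,0.1,0.1,5,0],[0.6,0.1,0.1,7,0],[0.6,0.1,0.1,8.5,0],[0.6,0.1,0.1,9.3,0],[0.6,0.1,0.1,9.7,0],[0.6,0.1,0.1,9.7,0],[0.6,0.1,0.1,9.7,0],[0.0,0.1,0.1,9.7,0],[0.0,0.1,0.1,9.7,0],[0.0,0.1,0.1,9.7,0],[0.0,0.1,0.1,9.7,0]]]'
python3 -m inch '[[[0.0,0,0,-4,0],[0.0,0,0,-8,0],[0.0,0,0,-10,0],[0.0,0,0,-10,0],[0.0,0,0,-10,0]]]'
python3 - <<'E'
from h import *
st()
for b in sorted(blocks(),key=lambda b:b[1]): print(np.round(b,4)); plan(b[0],b[1],.034,b[2])
a=snap('scene','s12',(80,200,220,370),3)
E
```

```text
time_s: 21.03
ee_pos: [0.4752, 0.3035, 0.1188]
ee_rot: [0.389, 0.921, 0.0, 0.0]
wrist_force: [-0.1, -0.4, 0.9]
gripper_width: 0.501
time_s: 21.45
ee_pos: [0.4756, 0.3039, 0.2198]
ee_rot: [0.389, 0.921, 0.001, 0.001]
wrist_force: [-0.4, -0.4, -1.2]
gripper_width: 0.498
21.45 [0.4756 0.3039 0.2198] F [-0.4 -0.4 -1.2] T [-0.    0.02 -0.02] w 0.498 q7 -0.02
[ 0.4669 -0.3111 89.2929  2.     69.3608]
cm [-43.47 -43.31  18.36] curyaw 134.2  roll 0.784 or -2.357 (q7 -0.02)
[  0.4528  -0.2439 -67.545    2.     113.3961]
cm [-37.67 -39.63  18.36] curyaw 134.2  roll 0.380 or -2.761 (q7 -0.02)
```

View pics/s12.png

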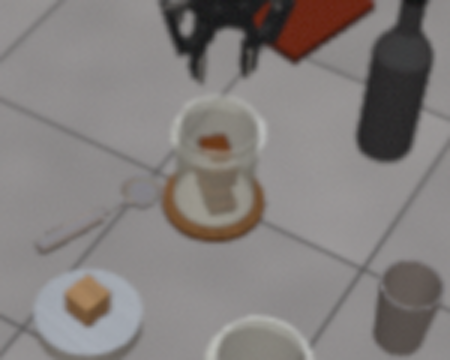

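Four blocks are in the jar and two remain on the board, lying nearly end to end. I'll pick the knocked one first.

```bash
python3 -m inch '[[[-0.3,-37.7,-39.5,0,0.38],[-0.3,-37.7,-39.5,0,0.38],[-0.3,-37.7,-39.5,0,0.38],[-0.3,-37.7,-39.5,0,0.38],[-0.3,-37.7,-39.5,0,0.38],[-0.3,-37.7,-39.5,0,0.38],[-0.3,-37.7,-39.5,0,0.38],[-0.3,-37.7,-39.5,0,0.38],[-0.3,-37.7,-39.5,0,0.38],[-0.3,-37.7,-39.5,0,0.38],[-0.3,-37.7,-39.5,0,0.38],[-0.3,-37.7,-39.5,0,0.38],[-0.3,-37.7,-39.5,0,0.38],[-0.3,-37.7,-39.5,4,0.38],[-0.3,-37.7,-39.5,8,0.38],[-0.3,-37.7,-39.5,11.3,0.38],[-0.3,-37.7,-39.5,11.3,0.38],[-0.3,-37.7,-39.5,11.3,0.38],[-0.3,-37.7,-39.5,11.3,0.38]]]'
python3 - <<'E'
from h import *
st(); plan(.4528,-.2439,.034,-67.5)
snap('scene','s13',(200,340,130,310),3)
E
```

```text
time_s: 23.28
ee_pos: [0.456, -0.2425, 0.1067]
ee_rot: [0.556, 0.831, 0.0, 0.001]
wrist_force: [0.4, -0.8, -0.2]
gripper_width: 0.647
23.28 [ 0.456  -0.2425  0.1067] F [ 0.4 -0.8 -0.2] T [-0.07 -0.12  0.02] w 0.647 q7 0.75
cm [-0.   -0.36  7.27] curyaw 112.5  roll -0.000 or 3.142 (q7 0.75)
```

View pics/s13.png

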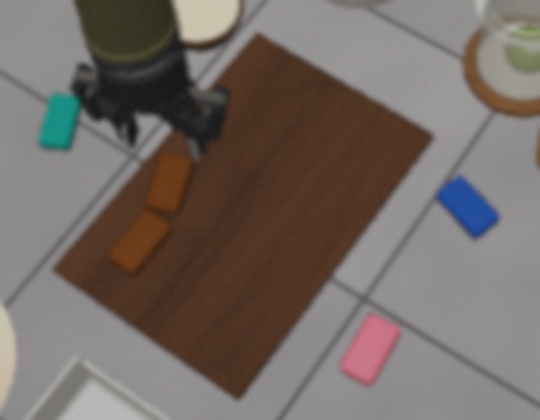

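```bash
python3 -m inch '[[[-0.3,0,-0.25,3.5,0],[-0.3,0,-0.25,6.5,0],[-0.3,0,-0.25,7.3,0],[-0.3,0,-0.25,7.3,0],[0.6,0,-0.25,7.3,0],[0.6,0,-0.25,7.3,0],[0.6,0,-0.25,7.3,0],[0.6,0,-0.25,7.3,0],[0.6,0,-0.25,7.3,0],[0.6,0,-0.25,4,0],[0.6,0,-0.25,0,0],[0.6,0,-0.25,-4,0],[0.6,0,-0.25,-8,0],[0.6,0,-0.25,-11,0],[0.6,0,-0.25,-11,0],[0.6,0,-0.25,-11,0],[0.6,0,-0.25,-11,0]]]' 40
python3 - <<'E'
from h import *
st(); plan(.4747,.303,.215,134)
snap('scene','s14',(200,340,130,310),3)
E
```

```text
time_s: 24.75
ee_pos: [0.4522, -0.2432, 0.2152]
ee_rot: [0.556, 0.831, -0.0, 0.0]
wrist_force: [-0.6, 0.5, -1.2]
gripper_width: 0.381
24.75 [ 0.4522 -0.2432  0.2152] F [-0.6  0.5 -1.2] T [ 0.05  0.01 -0.04] w 0.381 q7 0.81
cm [49.62 22.94 -0.  ] curyaw 112.5  roll -0.376 or 2.766 (q7 0.81)
```

View pics/s14.png

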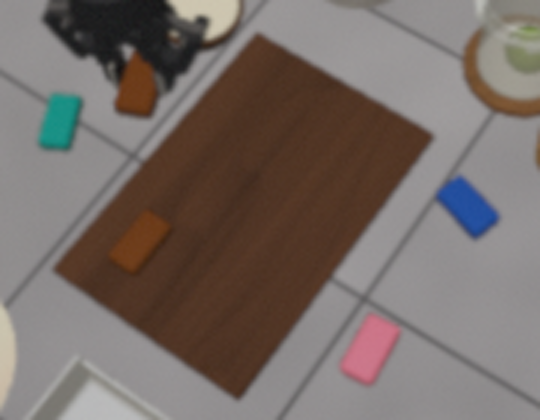

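It's held. I'll carry it to the jar, then check before lowering.

```bash
python3 -m inch '[[[0.6,49.6,22.9,0,-0.38],[0.6,49.6,22.9,0,-0.38],[0.6,49.6,22.9,0,-0.38],[0.6,49.6,22.9,0,-0.38],[0.6,49.6,22.9,0,-0.38],[0.6,49.6,22.9,0,-0.38],[0.6,49.6,22.9,0,-0.38],[0.6,49.6,22.9,0,-0.38],[0.6,49.6,22.9,0,-0.38],[0.6,49.6,22.9,0,-0.38],[0.6,49.6,22.9,0,-0.38],[0.6,49.6,22.9,0,-0.38],[0.6,49.6,22.9,0,-0.38],[0.6,49.6,22.9,0,-0.38],[0.6,49.6,22.9,0,-0.38],[0.6,49.6,22.9,0,-0.38],[0.6,49.6,22.9,0,-0.38]]]'
python3 - <<'E'
from h import *
st(); plan(.4747,.303,.121,134)
snap('scene','s15',(80,200,220,370),3)
E
```

```text
time_s: 26.22
ee_pos: [0.4748, 0.3007, 0.2141]
ee_rot: [0.39, 0.921, -0.001, -0.0]
wrist_force: [0.3, -0.7, 0.2]
gripper_width: 0.388
26.22 [0.4748 0.3007 0.2141] F [ 0.3 -0.7  0.2] T [-0.02  0.04 -0.01] w 0.388 q7 -0.03
cm [0.18 0.18 9.31] curyaw 134.1  roll 0.002 or -3.139 (q7 -0.03)
```

View pics/s15.png

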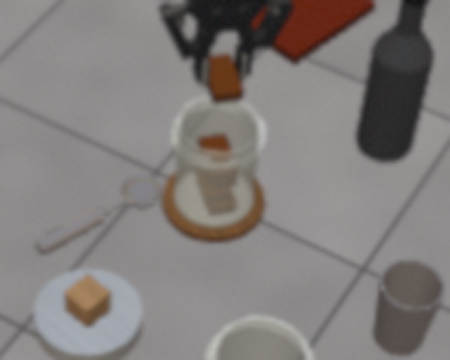

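```bash
python3 -m inch '[[[0.6,0,0,3,0],[0.6,0.1,0.1,5,0],[0.6,0.1,0.1,7,0],[0.6,0.1,0.1,8.2,0],[0.6,0.1,0.1,9,0],[0.6,0.1,0.1,9.4,0],[0.6,0.1,0.1,9.4,0],[0.6,0.1,0.1,9.4,0],[0.0,0.1,0.1,9.4,0],[0.0,0.1,0.1,9.4,0],[0.0,0.1,0.1,9.4,0],[0.0,0.1,0.1,9.4,0]]]'
python3 -m inch '[[[0.0,0,0,-4,0],[0.0,0,0,-8,0],[0.0,0,0,-9.5,0],[0.0,0,0,-9.5,0],[0.0,0,0,-9.5,0]]]'
python3 - <<'E'
from h import *
st()
for b in sorted(blocks(),key=lambda b:b[1]): print(np.round(b,4)); plan(b[0],b[1],.034,b[2])
a=snap('scene','s16',(80,200,220,370),3)
E
```

```text
time_s: 27.27
ee_pos: [0.475, 0.3042, 0.1218]
ee_rot: [0.389, 0.921, 0.0, 0.0]
wrist_force: [0.3, 0.4, -0.4]
gripper_width: 0.506
time_s: 27.68
ee_pos: [0.4752, 0.3043, 0.2172]
ee_rot: [0.389, 0.921, 0.001, 0.001]
wrist_force: [-0.1, -0.2, -0.4]
gripper_width: 0.499
27.68 [0.4752 0.3043 0.2172] F [-0.1 -0.2 -0.4] T [-0.03 -0.02  0.03] w 0.499 q7 -0.03
[  0.468   -0.3103 -89.7893   2.      79.4196]
cm [-43.55 -43.2   18.15] curyaw 134.2  roll 0.768 or -2.373 (q7 -0.03)
```

View pics/s16.png

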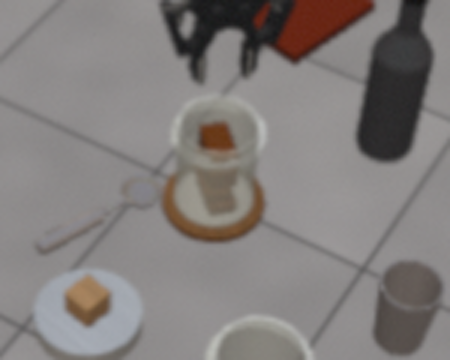

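Five are stacked in the jar, so I'll get the last block.

```bash
python3 -m inch '[[[-0.3,-43.6,-43.2,0,0.77],[-0.3,-43.6,-43.2,0,0.77],[-0.3,-43.6,-43.2,0,0.77],[-0.3,-43.6,-43.2,0,0.77],[-0.3,-43.6,-43.2,0,0.77],[-0.3,-43.6,-43.2,0,0.77],[-0.3,-43.6,-43.2,0,0.77],[-0.3,-43.6,-43.2,0,0.77],[-0.3,-43.6,-43.2,0,0.77],[-0.3,-43.6,-43.2,0,0.77],[-0.3,-43.6,-43.2,0,0.77],[-0.3,-43.6,-43.2,0,0.77],[-0.3,-43.6,-43.2,0,0.77],[-0.3,-43.6,-43.2,0,0.77],[-0.3,-43.6,-43.2,0,0.77],[-0.3,-43.6,-43.2,4,0.77],[-0.3,-43.6,-43.2,8,0.77],[-0.3,-43.6,-43.2,11,0.77],[-0.3,-43.6,-43.2,11,0.77],[-0.3,-43.6,-43.2,11,0.77]]]'
python3 - <<'E'
from h import *
st(); plan(.468,-.3106,.034,90)
snap('scene','a',(200,340,130,310),2);snap('top','b',(160,250,100,215),3.1)
x,y=cv2.imread('pics/a.png'),cv2.imread('pics/b.png'); h=min(len(x),len(y));cv2.imwrite('pics/s17.png',np.hstack([x[:h],y[:h]]))
E
```

```text
time_s: 29.6
ee_pos: [0.4681, -0.3088, 0.1045]
ee_rot: [0.706, 0.708, -0.0, -0.002]
wrist_force: [0.2, -0.4, 1.8]
gripper_width: 0.651
29.6 [ 0.4681 -0.3088  0.1045] F [ 0.2 -0.4  1.8] T [0.01 0.02 0.02] w 0.651 q7 0.44
cm [-0.21  0.02  7.05] curyaw 90.1  roll 0.002 or -3.139 (q7 0.44)
```

View pics/s17.png

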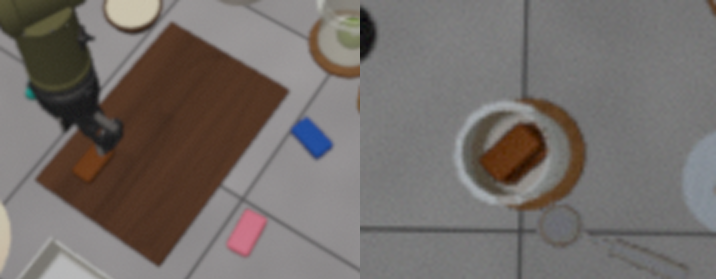

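The stack of five sits well inside the jar, and the gripper is over the last block. I'll pick it.

```bash
python3 -m inch '[[[-0.3,-0.1,0,3.5,0],[-0.3,-0.1,0,6.3,0],[-0.3,-0.1,0,7.1,0],[-0.3,-0.1,0,7.1,0],[0.6,-0.1,0,7.1,0],[0.6,-0.1,0,7.1,0],[0.6,-0.1,0,7.1,0],[0.6,-0.1,0,7.1,0],[0.6,-0.1,0,7.1,0],[0.6,-0.1,0,4,0],[0.6,-0.1,0,0,0],[0.6,-0.1,0,-4,0],[0.6,-0.1,0,-8,0],[0.6,-0.1,0,-11.5,0],[0.6,-0.1,0,-11.5,0],[0.6,-0.1,0,-11.5,0],[0.6,-0.1,0,-11.5,0]]]' 40
python3 - <<'E'
from h import *
st(); plan(.4747,.303,.218,134)
snap('scene','s18',(200,340,130,310),3)
E
```

```text
time_s: 31.12
ee_pos: [0.4691, -0.3107, 0.2214]
ee_rot: [0.706, 0.708, -0.0, 0.0]
wrist_force: [-0.3, 0.9, -0.5]
gripper_width: 0.386
31.12 [ 0.4691 -0.3107  0.2214] F [-0.3  0.9 -0.5] T [0.06 0.05 0.06] w 0.386 q7 0.48
cm [61.37  0.68  0.31] curyaw 90.1  roll -0.766 or 2.376 (q7 0.48)
```

View pics/s18.png

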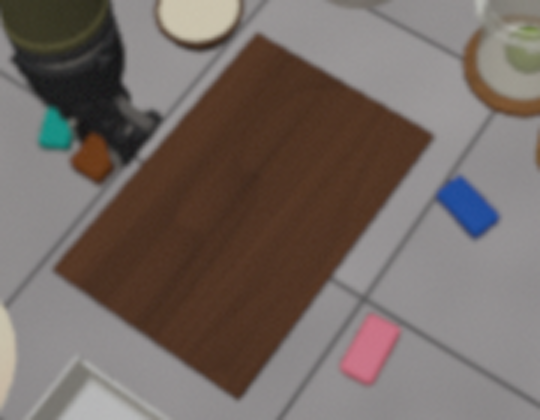

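```bash
python3 -m inch '[[[0.6,61.4,0.6,0,-0.77],[0.6,61.4,0.6,0,-0.77],[0.6,61.4,0.6,0,-0.77],[0.6,61.4,0.6,0,-0.77],[0.6,61.4,0.6,0,-0.77],[0.6,61.4,0.6,0,-0.77],[0.6,61.4,0.6,0,-0.77],[0.6,61.4,0.6,0,-0.77],[0.6,61.4,0.6,0,-0.77],[0.6,61.4,0.6,0,-0.77],[0.6,61.4,0.6,0,-0.77],[0.6,61.4,0.6,0,-0.77],[0.6,61.4,0.6,0,-0.77],[0.6,61.4,0.6,0,-0.77],[0.6,61.4,0.6,0,-0.77],[0.6,61.4,0.6,0,-0.77],[0.6,61.4,0.6,0,-0.77],[0.6,61.4,0.6,0,-0.77],[0.6,61.4,0.6,0,-0.77]]]'
python3 - <<'E'
from h import *
st(); plan(.4747,.303,.133,134)
snap('scene','s19',(80,200,220,370),3)
E
```

```text
time_s: 32.75
ee_pos: [0.4744, 0.3012, 0.2202]
ee_rot: [0.39, 0.921, -0.001, -0.0]
wrist_force: [0.2, -1.0, 0.7]
gripper_width: 0.385
32.75 [0.4744 0.3012 0.2202] F [ 0.2 -1.   0.7] T [-0.05  0.01  0.01] w 0.385 q7 -0.03
cm [0.11 0.16 8.72] curyaw 134.1  roll 0.002 or -3.140 (q7 -0.03)
```

View pics/s19.png

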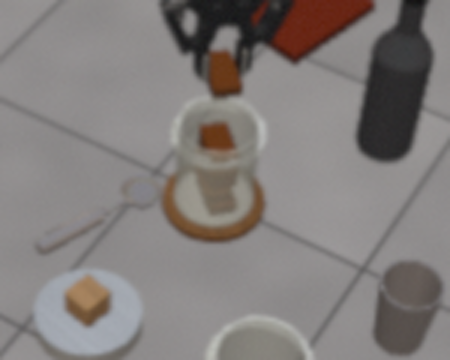

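```bash
python3 -m inch '[[[0.6,0,0,3,0],[0.6,0,0,5,0],[0.6,0,0,7,0],[0.6,0,0,8,0],[0.6,0,0,8.7,0],[0.6,0,0,8.7,0],[0.6,0,0,8.7,0]]]'
python3 -m inch '[[[0.0,0,0,0,0],[0.0,0,0,0,0],[0.0,0,0,0,0],[0.0,0,0,0,0],[0.0,0,0,-4,0],[0.0,0,0,-8,0],[0.0,0,0,-9,0],[0.0,0,0,-9,0]]]'
python3 - <<'E'
from h import *
st(); plan(.4503,.080,.15)
snap('scene','a',(80,200,220,370),3);t=camera('top')
cv2.imwrite('pics/s20.png',cv2.imread('pics/a.png'))
for d in outline_of('top','lid')[:1]:
    m=d['pixels']; ys,xs=np.where(m); 
    sub=t.astype(int); k=(m&(sub[...,0]-sub[...,2]>25)).astype(np.uint8); print(k.sum(), rect('top',k,.059)); print(fit({'top':m},(.45,.08),LID))
    cv2.imwrite('pics/k.png',cv2.resize(t[195:245,195:245,::-1],None,fx=8,fy=8,interpolation=cv2.INTER_CUBIC))
E
```

```text
time_s: 33.38
ee_pos: [0.4747, 0.3031, 0.1349]
ee_rot: [0.389, 0.921, 0.0, 0.0]
wrist_force: [0.6, 0.1, -0.3]
gripper_width: 0.384
time_s: 34.05
ee_pos: [0.4759, 0.305, 0.2285]
ee_rot: [0.389, 0.921, 0.003, 0.003]
wrist_force: [0.4, -0.0, -0.1]
gripper_width: 0.502
34.05 [0.4759 0.305  0.2285] F [ 0.4 -0.  -0.1] T [0.01 0.02 0.01] w 0.502 q7 -0.03
cm [-14.32 -17.58   7.76] curyaw 134.2 
122 (array([0.45258502, 0.08093166]), 34.98328399658203, 34.93416976928711, 77.13256072998047)
(array([0.45083003, 0.08182255]), np.float64(36.78431372549019))
```

View pics/s20.png

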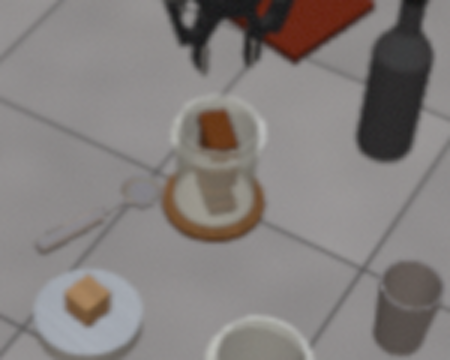

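View pics/k.png

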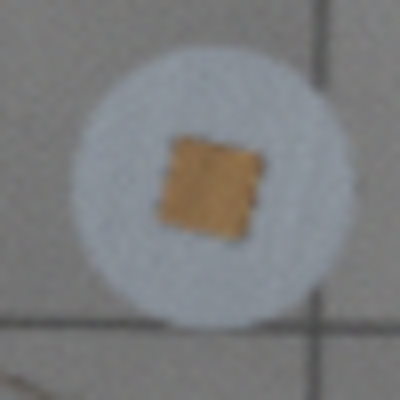

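All six blocks are stacked in the jar, with the top one below the rim. The lid is at about (0.450, 0.080) with its knob sides at yaw 77°. Next I'll approach the knob.

```bash
python3 -m inch '[[[-0.3,-14.3,-17.4,0,1.0],[-0.3,-14.3,-17.4,0,1.0],[-0.3,-14.3,-17.4,0,1.0],[-0.3,-14.3,-17.4,0,1.0],[-0.3,-14.3,-17.4,0,1.0],[-0.3,-14.3,-17.4,3,1.0],[-0.3,-14.3,-17.4,6,1.0],[-0.3,-14.3,-17.4,8,1.0],[-0.3,-14.3,-17.4,10.5,1.0],[-0.3,-14.3,-17.4,10.5,1.0],[-0.3,-14.3,-17.4,10.5,1.0],[-0.3,-14.3,-17.4,10.5,1.0]]]'
python3 - <<'E'
from h import *
st(); plan(.4500,.080,.046,77.1)
snap('scene','a',(110,230,170,320),2.6);snap('top','b',(160,260,90,215),3.1)
x,y=cv2.imread('pics/a.png'),cv2.imread('pics/b.png'); h=min(len(x),len(y));cv2.imwrite('pics/s21.png',np.hstack([x[:h],y[:h]]))
E
```

```text
time_s: 35.2
ee_pos: [0.4494, 0.0797, 0.1198]
ee_rot: [0.783, 0.622, 0.0, -0.0]
wrist_force: [0.2, 0.0, -0.0]
gripper_width: 0.648
35.2 [0.4494 0.0797 0.1198] F [ 0.2  0.  -0. ] T [ 0.01 -0.01  0.03] w 0.648 q7 -0.5
cm [0.04 0.05 7.38] curyaw 77.0  roll -0.002 or 3.140 (q7 -0.50)
```

View pics/s21.png

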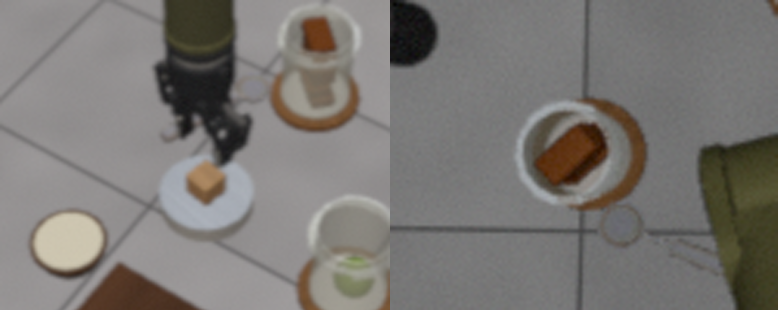

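The fingers are aligned with the knob. I'll descend and grip it.

```bash
python3 -m inch '[[[-0.3,0,0,3.5,0],[-0.3,0,0,6,0],[-0.3,0,0,7.3,0],[-0.3,0,0,7.3,0],[-0.3,0,0,7.3,0],[0.6,0,0,7.3,0],[0.6,0,0,7.3,0],[0.6,0,0,7.3,0],[0.6,0,0,7.3,0],[0.6,0,0,7.3,0],[0.6,0,0,7.3,0]]]' 40
python3 - <<'E'
from h import *
st()
for n in('scene',):
    camera(n); 
    for d in outline_of(n,'lid')[:2]: print(d['conf'],d['at'],fit({n:cv2.morphologyEx(d['pixels'].astype(np.uint8),cv2.MORPH_CLOSE,np.ones((9,9)))},(.45,.08),LID))
E
```

```text
time_s: 36.22
ee_pos: [0.451, 0.0796, 0.0481]
ee_rot: [0.783, 0.622, 0.001, 0.001]
wrist_force: [0.3, -1.1, 8.0]
gripper_width: 0.414
36.22 [0.451  0.0796 0.0481] F [ 0.3 -1.1  8. ] T [0.03 0.27 0.01] w 0.414 q7 -0.61
0.67 [189.9, 247.4] (array([0.44859058, 0.07601355]), np.float64(222.0941176470588))
```

The knob is gripped. I'll lift the lid and carry it over the jar.

```bash
python3 -m inch '[[[0.6,0,0,-0.3,0],[0.6,0,0,-4,0],[0.6,0,0,-8,0],[0.6,0,0,-12,0],[0.6,0,0,-16,0],[0.6,0,0,-18.5,0],[0.6,4,-0.45,-18.5,0],[0.6,8,-0.9,-18.5,0],[0.6,12,-1.3,-18.5,0],[0.6,16,-1.8,-18.5,0],[0.6,20,-2.2,-18.5,0],[0.6,22.4,-2.5,-18.5,0],[0.6,22.4,-2.5,-18.5,0],[0.6,22.4,-2.5,-18.5,0],[0.6,22.4,-2.5,-18.5,0],[0.6,22.4,-2.5,-18.5,0]]]' 60
python3 - <<'E'
from h import *
st(); plan(.4765,.3034,.22,77)
for n in('scene','top'):
    camera(n)
    for d in outline_of(n,'lid')[:1]: print(n,d['conf'],d['at'],fit({n:d['pixels']},(.476,.303),[(.058,.183,.208)]))
snap('scene','a',(60,180,220,370),2.6);snap('top','b',(150,270,90,240),2.6)
x,y=cv2.imread('pics/a.png'),cv2.imread('pics/b.png'); h=min(len(x),len(y));cv2.imwrite('pics/s22.png',np.hstack([x[:h],y[:h]]))
E
```

```text
time_s: 37.65
ee_pos: [0.476, 0.3013, 0.2311]
ee_rot: [0.784, 0.621, -0.0, 0.001]
wrist_force: [-0.9, -0.3, -0.6]
gripper_width: 0.41
37.65 [0.476  0.3013 0.2311] F [-0.9 -0.3 -0.6] T [ 0.01  0.03 -0.06] w 0.41 q7 -1.03
cm [0.22 0.   1.11] curyaw 76.8  roll -0.004 or 3.138 (q7 -1.03)
scene 0.91 [108.7, 292.7] (array([0.47386244, 0.30268308]), np.float64(194.65098039215684))
top 0.89 [209.8, 150.5] (array([0.47728528, 0.27084283]), np.float64(773.4862745098039))
```

View pics/s22.png

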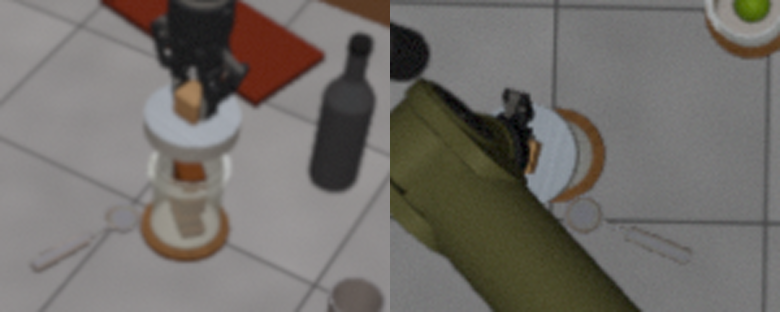

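The lid is level over the jar. The scene-camera fits put the lid at (0.4739, 0.3027) and the jar at (0.4742, 0.3028), so they're aligned. I'll lower it slowly.

```bash
python3 -m inch '[[[0.6,0,0,2,0],[0.6,0,0,3.5,0],[0.6,0,0,4.5,0],[0.6,0,0,4.7,0],[0.6,0,0,4.7,0],[0.6,0,0,4.7,0]]]'
python3 -c "from h import *; st(); plan(.476,.3024,.18,77)"
python3 -m inch '[[[0.6,0,0,0.2,0],[0.6,0,0,0.4,0],[0.6,0,0,0.6,0],[0.6,0,0,0.6,0]]]'
python3 - <<'E'
from h import *
st()
snap('scene','s23',(80,200,220,370),3)
camera('scene'); d=outline_of('scene','lid')[0]; p=tool()[0]; b=p[2]-.048
print(fit({'scene':d['pixels']},(.476,.303),[(.058,b,b+.025)]))
E
```

```text
time_s: 38.45
ee_pos: [0.4758, 0.3035, 0.1849]
ee_rot: [0.783, 0.622, 0.0, -0.0]
wrist_force: [-0.1, 0.5, -1.2]
gripper_width: 0.411
38.45 [0.4758 0.3035 0.1849] F [-0.1  0.5 -1.2] T [-0.01  0.04 -0.02] w 0.411 q7 -1.07
cm [-0.11  0.05  0.49] curyaw 76.9  roll -0.001 or 3.141 (q7 -1.07)
time_s: 38.78
ee_pos: [0.4754, 0.3031, 0.1781]
ee_rot: [0.783, 0.622, -0.0, 0.0]
wrist_force: [0.1, -0.2, -1.7]
gripper_width: 0.412
38.78 [0.4754 0.3031 0.1781] F [ 0.1 -0.2 -1.7] T [0.   0.02 0.01] w 0.412 q7 -1.07
(array([0.47366264, 0.30155733]), np.float64(154.17647058823528))
```

View pics/s23.png

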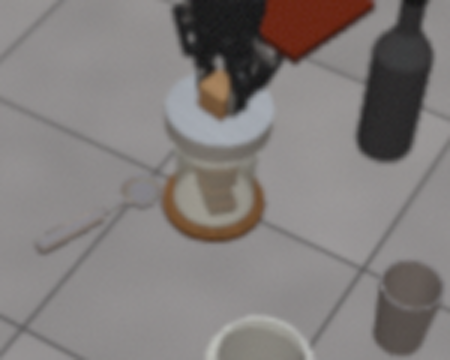

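```bash
python3 -m inch '[[[0.6,0,0,0.2,0],[0.6,0,0,0.4,0],[0.6,0,0,0.4,0]]]'
python3 -c "from h import *; st()"
python3 -m inch '[[[0.6,0,0,0.15,0],[0.6,0,0,0.3,0],[0.6,0,0,0.3,0]]]'
python3 -c "from h import *; st()"
```

```text
time_s: 39.18
ee_pos: [0.4753, 0.303, 0.1737]
ee_rot: [0.783, 0.622, -0.0, -0.0]
wrist_force: [0.8, 0.4, -1.0]
gripper_width: 0.414
39.18 [0.4753 0.303  0.1737] F [ 0.8  0.4 -1. ] T [0.05 0.05 0.09] w 0.414 q7 -1.07
time_s: 39.43
ee_pos: [0.4754, 0.3031, 0.1709]
ee_rot: [0.783, 0.622, -0.0, -0.0]
wrist_force: [-0.0, -0.1, -1.6]
gripper_width: 0.416
39.43 [0.4754 0.3031 0.1709] F [-0.  -0.1 -1.6] T [-0.01  0.03  0.03] w 0.416 q7 -1.08
```

```bash
python3 -m inch '[[[0.6,0,0,0.15,0],[0.6,0,0,0.3,0],[0.6,0,0,0.3,0]]]'
python3 -c "from h import *; st()"
python3 -m inch '[[[0.1,0,0,0,0],[0.1,0,0,0,0],[0.1,0,0,0,0],[0.1,0,0,0,0]]]' 20
python3 - <<'E'
from h import *
st()
snap('scene','s24',(80,200,220,370),3)
camera('scene'); d=outline_of('scene','lid')[0]
for b in(.108,.112,.116,.120,.124): print(b,fit({'scene':d['pixels']},(.476,.303),[(.058,b,b+.025)]))
E
```

```text
time_s: 39.68
ee_pos: [0.4756, 0.3034, 0.1696]
ee_rot: [0.783, 0.622, -0.0, 0.0]
wrist_force: [-3.1, -2.3, 8.1]
gripper_width: 0.412
39.68 [0.4756 0.3034 0.1696] F [-3.1 -2.3  8.1] T [-0.47  0.49 -0.  ] w 0.412 q7 -1.08
time_s: 40.02
ee_pos: [0.4755, 0.3032, 0.1681]
ee_rot: [0.783, 0.622, -0.0, -0.0]
wrist_force: [-0.5, 0.1, -0.8]
gripper_width: 0.453
40.02 [0.4755 0.3032 0.1681] F [-0.5  0.1 -0.8] T [ 0.01 -0.07 -0.03] w 0.453 q7 -1.08
0.108 (array([0.46759579, 0.31301555]), np.float64(150.06274509803922))
0.112 (array([0.46939872, 0.30966191]), np.float64(149.8941176470588))
0.116 (array([0.47151367, 0.30593359]), np.float64(154.40392156862742))
0.12 (array([0.47330857, 0.30287396]), np.float64(154.7098039215686))
0.124 (array([0.47539746, 0.29890771]), np.float64(158.91372549019607))
```

View pics/s24.png

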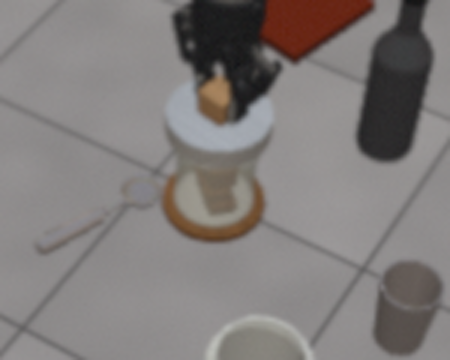

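The lid is riding at an origin height of about 0.120–0.121: first contact was at TCP 0.1696 and the scene fit agrees. I'll raise the fingers 4 mm and turn anticlockwise in loose fingers.

```bash
python3 -m inch '[[[0.1,0,0,-0.4,0],[0.1,0,0,-0.4,-0.1],[0.1,0,0,-0.4,-0.2],[0.1,0,0,-0.4,-0.3],[0.1,0,0,-0.4,-0.4],[0.1,0,0,-0.4,-0.5],[0.1,0,0,-0.4,-0.5]]]' 20
python3 - <<'E'
from h import *
st()
snap('scene','s25',(80,200,220,370),3)
camera('scene'); d=outline_of('scene','lid')[0]
def hgt(m):
    f=lambda b:np.abs(sil('scene',(.4742,.3028),[(.058,b,b+.025)])-m)[80:200,220:370].sum()
    bs=np.arange(.106,.130,.001); v=[f(b) for b in bs]; i=np.argmin(v); return bs[i],v[i]
print(d['conf'],hgt(d['pixels']))
E
cat >> h.py <<'E'
def hgt(m):
    f=lambda b:np.abs(sil('scene',(.4742,.3028),[(.058,b,b+.025)])-m)[80:200,220:370].sum()
    bs=np.arange(.106,.130,.001); v=[f(b) for b in bs]; i=np.argmin(v); return bs[i],v[i]
def look(name):
    snap('scene',name,(80,200,220,370),3)
    for _ in range(2):
        camera('scene'); d=outline_of('scene','lid'); 
        if d: print('h',round(d[0]['conf'],2),hgt(d[0]['pixels']))
E
```

```text
time_s: 40.75
ee_pos: [0.4764, 0.3041, 0.1739]
ee_rot: [0.603, 0.798, 0.001, 0.0]
wrist_force: [0.6, -0.0, 2.3]
gripper_width: 0.45
40.75 [0.4764 0.3041 0.1739] F [ 0.6 -0.   2.3] T [ 0.05 -0.1  -0.03] w 0.45 q7 -0.61
0.93 (np.float64(0.12000000000000001), np.float64(121.89803921568628))
```

View pics/s25.png

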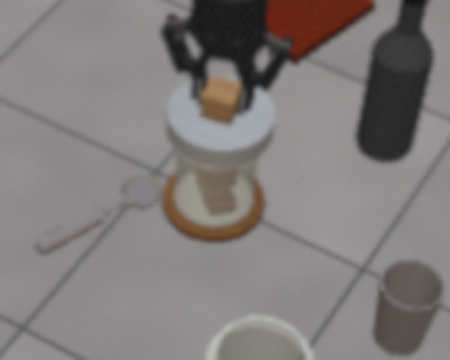

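```bash
python3 -m inch '[[[0.1,0,0,0,-0.1],[0.1,0,0,0,-0.2],[0.1,0,0,0,-0.3],[0.1,0,0,0,-0.4],[0.1,0,0,0,-0.5],[0.1,0,0,0,-0.5]]]' 20
python3 -c "
from h import *
st(); look('s26')"
python3 -m inch '[[[0.1,0,0,0,-0.1],[0.1,0,0,0,-0.2],[0.1,0,0,0,-0.3],[0.1,0,0,0,-0.4],[0.1,0,0,0,-0.4]]]' 20
python3 -c "
from h import *
st(); look('s27')"
```

```text
time_s: 41.4
ee_pos: [0.4755, 0.3033, 0.1725]
ee_rot: [0.388, 0.922, -0.0, -0.0]
wrist_force: [-0.4, -0.0, 1.0]
gripper_width: 0.454
41.4 [0.4755 0.3033 0.1725] F [-0.4 -0.   1. ] T [-0.03 -0.04  0.04] w 0.454 q7 -0.16
h 0.76 (np.float64(0.11800000000000001), np.float64(147.08235294117645))
h 0.74 (np.float64(0.115), np.float64(112.65882352941176))
time_s: 42.07
ee_pos: [0.4787, 0.3009, 0.1728]
ee_rot: [0.203, 0.979, -0.0, 0.001]
wrist_force: [4.0, -2.9, 4.8]
gripper_width: 0.471
42.07 [0.4787 0.3009 0.1728] F [ 4.  -2.9  4.8] T [-0.88 -1.1  -2.28] w 0.471 q7 0.18
h 0.83 (np.float64(0.117), np.float64(197.6392156862745))
```

View pics/s27.png

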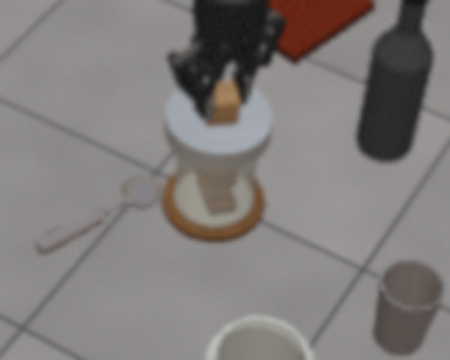

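Torque rose to −2.3 N·m while the lid height fell to about 0.115–0.117. The lid has dropped and the teeth are stopping further reverse turning. I'll ease back and check.

```bash
python3 -m inch '[[[0.1,0,0,0,0.1],[0.1,0,0,0,0.2],[0.1,0,0,0,0.25],[0.1,0,0,0,0.25],[0.1,0,0,0,0.25]]]' 20
python3 -c "
from h import *
st(); look('s28')"
cd pics && python3 -c "
import cv2
a=cv2.imread('s28.png');cv2.imwrite('s28z.png',cv2.resize(a[40:260,100:360],None,fx=2.5,fy=2.5,interpolation=cv2.INTER_CUBIC))"
```

```text
time_s: 42.73
ee_pos: [0.4795, 0.2974, 0.1723]
ee_rot: [0.322, 0.947, -0.004, 0.004]
wrist_force: [7.3, -13.4, 5.3]
gripper_width: 0.456
42.73 [0.4795 0.2974 0.1723] F [  7.3 -13.4   5.3] T [-2.54 -1.65 -0.33] w 0.456 q7 -0.03
h 0.75 (np.float64(0.117), np.float64(209.38823529411764))
h 0.61 (np.float64(0.116), np.float64(233.4627450980392))
```

View pics/s28z.png

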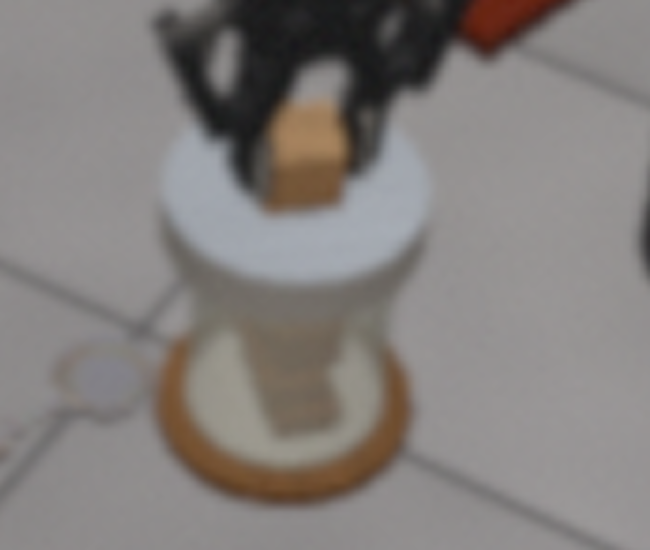

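The fingers have skewed against the knob, giving a lateral force of 15 N and a TCP offset of about 6 mm. I'll open them to release and look.

```bash
python3 -m inch '[[[-0.2,0,0,0,0],[-0.2,0,0,0,0],[-0.2,0,0,0,0],[-0.2,0,0,-2,0],[-0.2,0,0,-5,0],[-0.2,0,0,-5,0],[-0.2,0,0,-5,0]]]' 20
python3 -c "
from h import *
st(); look('s29')"
cd pics && python3 -c "
import cv2
a=cv2.imread('s29.png');cv2.imwrite('s29z.png',cv2.resize(a[40:260,100:360],None,fx=2.5,fy=2.5,interpolation=cv2.INTER_CUBIC))"
```

```text
time_s: 43.57
ee_pos: [0.4751, 0.305, 0.2235]
ee_rot: [0.318, 0.948, 0.001, 0.001]
wrist_force: [-0.2, -0.1, -0.5]
gripper_width: 0.596
43.57 [0.4751 0.305  0.2235] F [-0.2 -0.1 -0.5] T [-0.05 -0.04 -0.  ] w 0.596 q7 0.0
h 0.88 (np.float64(0.11900000000000001), np.float64(51.15686274509804))
h 0.94 (np.float64(0.12000000000000001), np.float64(38.52549019607844))
```

View pics/s29z.png

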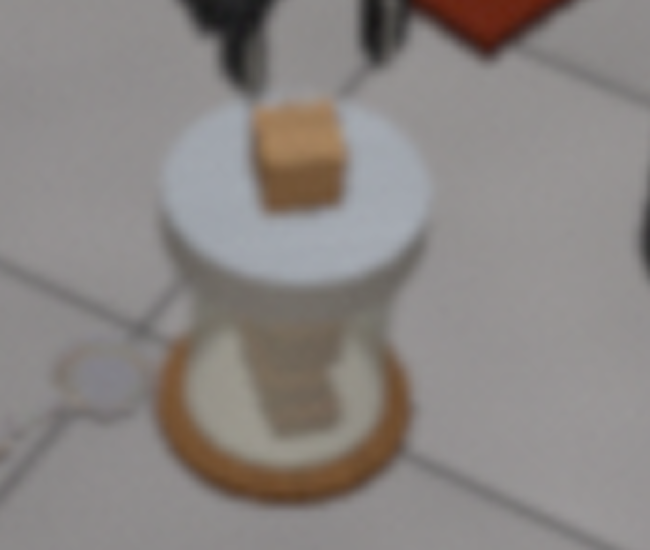

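```bash
python3 -m inch '[[[-0.2,-8,0,-4,0],[-0.2,-16,0,-6,0],[-0.2,-20,0,-6,0],[-0.2,-24,0,-6,0],[-0.2,-24,0,-6,0],[-0.2,-24,0,-6,0],[-0.2,-24,0,-6,0],[-0.2,-24,0,-6,0]]]'
cat >> h.py <<'E'
def siltilt(n,x,y,z,tx,ty):
    m=np.zeros((384*4,512*4),np.uint8); th=np.linspace(0,2*np.pi,40); pts=[]
    Rm=R.from_rotvec([tx,ty,0])
    for zz in(0,.025):
        for a in th:
            P=Rm.apply([.058*np.cos(a),.058*np.sin(a),zz])+[x,y,z]; row,col=proj(n,P); pts.append([col*4+1.5,row*4+1.5])
    cv2.fillConvexPoly(m,cv2.convexHull(np.array(pts,np.float32)).astype(np.int32),255)
    return cv2.resize(m,(512,384),interpolation=cv2.INTER_AREA)/255.
def lidpose():
    im={n:camera(n) for n in('scene','top')}; ms={}
    for n in im:
        for d in outline_of(n,'lid'):
            r,c=proj(n,[.475,.303,.13])
            if np.hypot(d['at'][0]-r,d['at'][1]-c)<20: ms[n]=d['pixels']; break
    # per camera: height with known xy, tilt
    for n,xy in(('scene',(.4742,.3028)),('top',(.477,.305))):
        if n not in ms: continue
        f=lambda v:np.abs(siltilt(n,xy[0]+v[3]/1000,xy[1]+v[4]/1000,.117+v[0]/1000,v[1]/50,v[2]/50)-ms[n]).sum()+.5*(v[3]**2+v[4]**2)
        r=minimize(f,np.zeros(5),method='Nelder-Mead',options=dict(initial_simplex=np.vstack([np.zeros(5),np.eye(5)*3]),maxiter=300,xatol=.1,fatol=.3))
        print(n,'z',round(117+r.x[0],1),'tilt',np.round(r.x[1:3]/50,3),'dxy mm',np.round(r.x[3:],1),'res',round(r.fun))
    m=ms.get('top')
    if m is not None:
        t=im['top'].astype(int); m=cv2.dilate(m.astype(np.uint8),np.ones((9,9)))>0; k=(m&(t[...,0]-t[...,2]>25)); ys,xs=np.where(k)
        if k.sum()>60:
            n_,lab,stt,_=cv2.connectedComponentsWithStats(k.astype(np.uint8)); cand=[(abs(stt[i,4]-130),i) for i in range(1,n_)]; i=min(cand)[1]
            print('knob',stt[i,4],rect('top',(lab==i),.175))
        cv2.imwrite('pics/kt.png',cv2.resize(im['top'][175:245,115:185,::-1],None,fx=7,fy=7,interpolation=cv2.INTER_CUBIC))
E
python3 - <<'E'
from h import *
st(); lidpose(); snap('scene','s30',(90,180,240,350),6)
E
```

```text
time_s: 44.48
ee_pos: [0.6686, 0.1552, 0.2803]
ee_rot: [0.321, 0.947, -0.0, -0.001]
wrist_force: [-1.3, 0.0, -0.1]
gripper_width: 0.6
44.48 [0.6686 0.1552 0.2803] F [-1.3  0.  -0.1] T [0.08 0.11 0.05] w 0.6 q7 0.31
scene z 118.1 tilt [-0.026  0.065] dxy mm [-2.1 -0.9] res 37
top z 119.3 tilt [-0.01   0.012] dxy mm [-2.   1.1] res 49
knob 151 (array([0.47713464, 0.24956773]), 103.41673278808594, 42.931060791015625, 3.170787811279297)
```

View pics/s30.png

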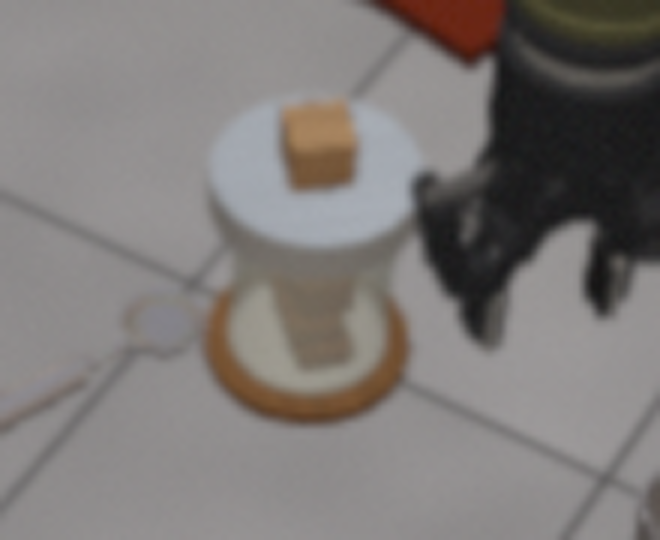

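View pics/kt.png

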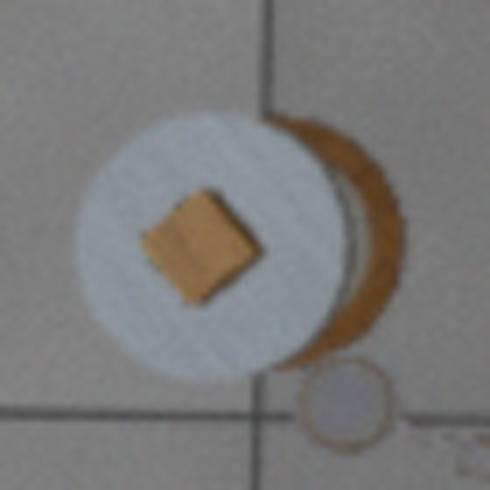

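The arm is clear. The knob is now at yaw ≈ 131° (41° mod 90), so the lid has turned about 54° anticlockwise. Height estimates of 118–119 mm are ambiguous, so I'll compare the skirt edge against the earlier pictures, where the lid height was known from the grasp.

Run:
```python
from h import *
snap('scene','s31',(80,200,220,370),3)
ims={k:cv2.cvtColor(cv2.imread(f'pics/{k}.png'),cv2.COLOR_BGR2GRAY).astype(np.float32) for k in('s23','s24','s25','s26','s27','s28','s29','s31')}
# expected row of front top edge vs height
for z in(.110,.116,.120,.124,.130):
    P=[]
    for a in np.linspace(0,2*np.pi,180):
        P.append(proj('scene',[.4742+.058*np.cos(a),.3028+.058*np.sin(a),z+.025]))
    P=np.array(P); print(z,'front top-edge row(3x)',round((P[:,0].max()-80)*3,1))
ref=ims['s31']
for side,(c0,c1) in dict(left=(185,205),mid=(205,235),right=(235,255)).items():
  for k in ims:
    t=ims['s31'][120:180,c0:c1]
    best=[]
    for dy in range(-30,20):
        w=ims[k][120+dy:180+dy,c0:c1]; best.append(cv2.matchTemplate(w,t,cv2.TM_CCOEFF_NORMED)[0,0])
    i=int(np.argmax(best)); j=max(1,min(len(best)-2,i)); a,b,c=best[j-1:j+2]; sub=j+(a-c)/(2*(a-2*b+c))-30
    print(side,k,round(sub,1),round(max(best),2),end=' | ')
  print()
```

```text
0.11 front top-edge row(3x) 158.5
0.116 front top-edge row(3x) 154.6
0.12 front top-edge row(3x) 151.9
0.124 front top-edge row(3x) 149.2
0.13 front top-edge row(3x) 145.2
left s23 -8.2 0.93 | left s24 -1.7 0.99 | left s25 -3.2 0.98 | left s26 0.7 1.0 | left s27 0.2 1.0 | left s28 0.3 0.99 | left s29 -0.0 1.0 | left s31 -0.0 1.0 | 
mid s23 -6.6 0.91 | mid s24 -0.9 0.95 | mid s25 -2.6 0.96 | mid s26 1.5 0.99 | mid s27 0.4 0.99 | mid s28 -0.2 1.0 | mid s29 -0.0 1.0 | mid s31 -0.0 1.0 | 
right s23 -6.0 0.98 | right s24 0.5 0.96 | right s25 -1.7 0.99 | right s26 2.4 0.99 | right s27 1.2 1.0 | right s28 -0.2 1.0 | right s29 -0.0 1.0 | right s31 0.0 1.0 |
```

The picture comparison gives lid heights of 121 mm when first set down, 124 mm while climbing, and about 117.7 mm after 57° of turning, which is the drop. When I kept turning past the stop, the lid was pulled slightly out of its seat and tilted: the right side is about 3 mm high. I'll regrasp squarely at yaw ≈ 131° and reseat it.

Run:
```python
from h import *
st(); plan(.4755,.3033,.23,131)
```

```text
44.78 [0.6656 0.1597 0.2824] F [-0.  -0.1 -0.3] T [ 0.05 -0.07  0.06] w 0.605 q7 0.31
cm [2.383e+01 2.000e-02 5.230e+00] curyaw 143.0  roll 0.209 or -2.933 (q7 0.31)
```

```bash
python3 -m inch '[[[-0.2,8,0,0,0.2],[-0.2,16,0,2,0.2],[-0.2,22,0,4,0.2],[-0.2,23.8,0,5.2,0.2],[-0.2,23.8,0,5.2,0.2],[-0.2,23.8,0,5.2,0.2],[-0.2,23.8,0,5.2,0.2],[-0.2,23.8,0,5.2,0.2]]]'
python3 - <<'E'
from h import *
st(); plan(.4755,.3033,.169,131); snap('scene','s32',(80,200,220,370),4)
E
```

```text
time_s: 45.45
ee_pos: [0.4741, 0.3039, 0.2302]
ee_rot: [0.409, 0.913, -0.001, 0.001]
wrist_force: [1.0, -0.7, -0.7]
gripper_width: 0.603
45.45 [0.4741 0.3039 0.2302] F [ 1.  -0.7 -0.7] T [-0.06 -0.02  0.01] w 0.603 q7 -0.17
cm [-0.13  0.07  6.12] curyaw 131.7  roll 0.013 or -3.129 (q7 -0.17)
```

View pics/s32.png

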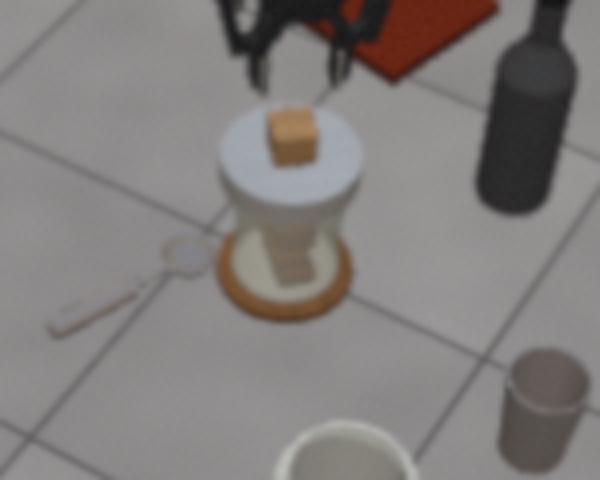

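The lid is visibly tilted, with its left side low. I'll grip to square it, lift it slightly, loosen, and check.

```bash
python3 -m inch '[[[-0.2,0,0,3,0],[-0.2,0,0,5,0],[-0.2,0,0,6,0],[-0.2,0,0,6,0],[-0.2,0,0,6,0],[0.6,0,0,6,0],[0.6,0,0,6,0],[0.6,0,0,6,0],[0.6,0,0,6,0],[0.6,0,0,6,0]]]' 30
python3 -c "
from h import *
st(); look('s33')"
python3 -m inch '[[[0.1,0,0,0,0],[0.1,0,0,0,0],[0.1,0,0,0,0],[0.1,0,0,0,0]]]' 20
python3 - <<'E'
from h import *
st(); look('s34')
ims={k:cv2.cvtColor(cv2.imread(f'pics/{k}.png'),cv2.COLOR_BGR2GRAY).astype(np.float32) for k in('s26','s31','s33','s34')}
for side,(c0,c1) in dict(left=(185,205),mid=(205,235),right=(235,255)).items():
  for k in ims:
    t=ims['s31'][120:180,c0:c1]; best=[]
    for dy in range(-30,20):
        best.append(cv2.matchTemplate(ims[k][120+dy:180+dy,c0:c1],t,cv2.TM_CCOEFF_NORMED)[0,0])
    j=int(np.argmax(best)); a,b,c=best[j-1:j+2]; print(side,k,round(j+(a-c)/(2*(a-2*b+c))-30,1),end=' | ')
  print()
E
```

```text
time_s: 46.33
ee_pos: [0.4782, 0.3012, 0.1715]
ee_rot: [0.413, 0.911, -0.0, 0.001]
wrist_force: [-1.5, -4.5, 5.7]
gripper_width: 0.422
46.33 [0.4782 0.3012 0.1715] F [-1.5 -4.5  5.7] T [-0.84  0.2  -0.81] w 0.422 q7 -0.21
h 0.56 (np.float64(0.11800000000000001), np.float64(105.59607843137252))
h 0.66 (np.float64(0.116), np.float64(140.7176470588235))
time_s: 46.92
ee_pos: [0.4769, 0.3026, 0.1703]
ee_rot: [0.411, 0.912, 0.0, -0.0]
wrist_force: [-0.2, 0.8, -0.1]
gripper_width: 0.449
46.92 [0.4769 0.3026 0.1703] F [-0.2  0.8 -0.1] T [-0.04  0.    0.  ] w 0.449 q7 -0.21
h 0.76 (np.float64(0.117), np.float64(117.91372549019607))
h 0.73 (np.float64(0.117), np.float64(144.51372549019607))
left s26 0.7 | left s31 -0.0 | left s33 -0.2 | left s34 0.1 | 
mid s26 1.5 | mid s31 -0.0 | mid s33 0.8 | mid s34 0.8 | 
right s26 2.4 | right s31 0.0 | right s33 2.2 | right s34 1.8 |
```

View pics/s34.png

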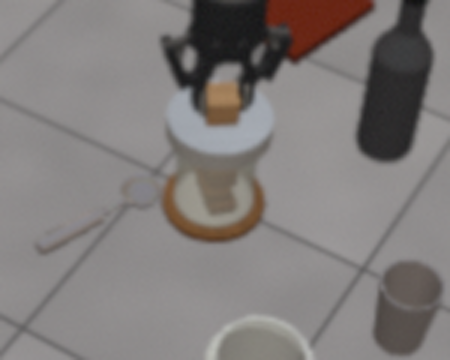

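The lid is close to level again but about 1 mm higher than the dropped reading. I'll do a small loose wiggle to seat it, watching the torque.

```bash
python3 -m inch '[[[0.1,-0.1,0,0,0.06],[0.1,-0.1,0,0,-0.06],[0.1,-0.1,0,0,0.06],[0.1,-0.1,0,0,0.1],[0.1,-0.1,0,0,0.14],[0.1,-0.1,0,0,0.14]]]' 20
cat >> h.py <<'E'
def shift(*ks):
    ims={k:cv2.cvtColor(cv2.imread(f'pics/{k}.png'),cv2.COLOR_BGR2GRAY).astype(np.float32) for k in('s31',)+ks}
    for k in ks:
      o=[]
      for side,(c0,c1) in dict(left=(185,205),mid=(205,235),right=(235,255)).items():
        t=ims['s31'][120:180,c0:c1]
        best=[cv2.matchTemplate(ims[k][120+dy:180+dy,c0:c1],t,cv2.TM_CCOEFF_NORMED)[0,0] for dy in range(-30,20)]
        j=int(np.argmax(best)); a,b,c=best[j-1:j+2]; o.append(119.7-(j+(a-c)/(2*(a-2*b+c))-30)/.67)
      print(k,'heights L/M/R mm',np.round(o,1))
E
python3 -c "
from h import *
st(); look('s35'); shift('s24','s25','s26','s34','s35')"
```

```text
time_s: 47.67
ee_pos: [0.4777, 0.3013, 0.1702]
ee_rot: [0.475, 0.88, -0.0, 0.0]
wrist_force: [-0.1, 0.7, -0.1]
gripper_width: 0.452
47.67 [0.4777 0.3013 0.1702] F [-0.1  0.7 -0.1] T [ 0.02 -0.04 -0.01] w 0.452 q7 -0.33
h 0.91 (np.float64(0.114), np.float64(114.85098039215686))
h 0.74 (np.float64(0.117), np.float64(126.02352941176471))
s24 heights L/M/R mm [122.3 121.1 118.9]
s25 heights L/M/R mm [124.4 123.6 122.3]
s26 heights L/M/R mm [118.7 117.5 116.1]
s34 heights L/M/R mm [119.6 118.5 116.9]
s35 heights L/M/R mm [119.6 118.4 116.9]
```

```bash
python3 -m inch '[[[0.1,0.1,0,0,0.06],[0.1,0.1,0,0,0.12],[0.1,0.1,0,0,0.18],[0.1,0.1,0,0,0.18]]]' 20
python3 -c "
from h import *
st(); look('s36'); shift('s36')"
python3 -m inch '[[[0.1,0,0,0,0.06],[0.1,0,0,0,0.12],[0.1,0,0,0,0.12]]]' 20
python3 -c "
from h import *
st(); look('s37'); shift('s37')"
```

```text
time_s: 48.25
ee_pos: [0.4772, 0.3021, 0.1702]
ee_rot: [0.552, 0.834, -0.0, 0.0]
wrist_force: [-0.2, -0.3, 0.0]
gripper_width: 0.448
48.25 [0.4772 0.3021 0.1702] F [-0.2 -0.3  0. ] T [-0.05  0.06  0.05] w 0.448 q7 -0.5
h 0.89 (np.float64(0.117), np.float64(124.65098039215685))
h 0.61 (np.float64(0.117), np.float64(112.52941176470588))
s36 heights L/M/R mm [119.9 118.4 116.8]
time_s: 48.75
ee_pos: [0.4772, 0.302, 0.1702]
ee_rot: [0.601, 0.799, -0.0, 0.0]
wrist_force: [0.1, 0.5, 0.3]
gripper_width: 0.451
48.75 [0.4772 0.302  0.1702] F [0.1 0.5 0.3] T [-0.03  0.   -0.01] w 0.451 q7 -0.61
h 0.96 (np.float64(0.11800000000000001), np.float64(136.58823529411762))
h 0.57 (np.float64(0.114), np.float64(112.9529411764706))
s37 heights L/M/R mm [119.1 117.5 116. ]
```

View pics/s37.png

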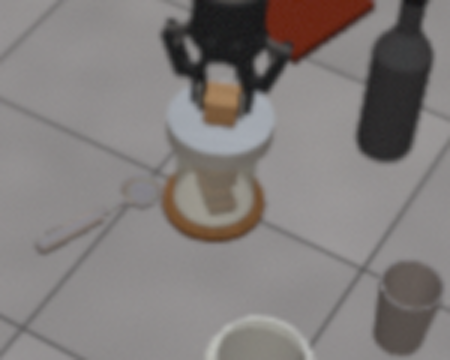

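```bash
python3 -m inch '[[[0.1,0,0,0.1,0.07],[0.1,0,0,0.1,0.14],[0.1,0,0,0.2,0.21],[0.1,0,0,0.2,0.28],[0.1,0,0,0.2,0.28]]]' 20
python3 -c "
from h import *
st(); look('s38'); shift('s38')"
python3 -m inch '[[[0.1,0,0,0,0.06],[0.1,0,0,0.1,0.12],[0.1,0,0,0.2,0.2],[0.1,0,0,0.2,0.2]]]' 20
python3 -c "
from h import *
st(); look('s39'); shift('s39')"
```

```text
time_s: 49.42
ee_pos: [0.4777, 0.3022, 0.1687]
ee_rot: [0.707, 0.707, 0.0, 0.0]
wrist_force: [1.2, 0.3, 1.3]
gripper_width: 0.45
49.42 [0.4777 0.3022 0.1687] F [1.2 0.3 1.3] T [-0.05 -0.13 -0.03] w 0.45 q7 -0.86
h 0.75 (np.float64(0.116), np.float64(174.46666666666667))
h 0.95 (np.float64(0.114), np.float64(171.5686274509804))
s38 heights L/M/R mm [118.3 115.8 114.1]
time_s: 50.0
ee_pos: [0.4777, 0.302, 0.1669]
ee_rot: [0.774, 0.633, 0.0, 0.001]
wrist_force: [0.8, -0.6, 2.4]
gripper_width: 0.452
50.0 [0.4777 0.302  0.1669] F [ 0.8 -0.6  2.4] T [-0.22 -0.18  0.03] w 0.452 q7 -1.05
h 0.95 (np.float64(0.109), np.float64(161.81176470588235))
h 0.67 (np.float64(0.112), np.float64(203.08235294117645))
s39 heights L/M/R mm [117.1 114.1 111.9]
```

View pics/s39.png

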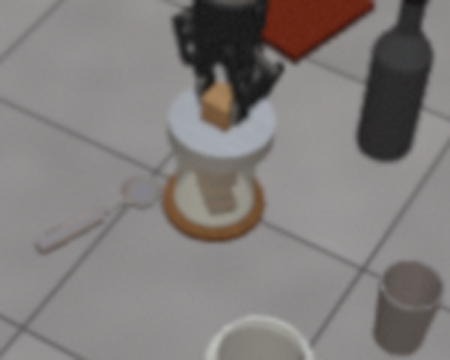

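The lid is screwing down on the thread: its height is falling steadily with almost no torque. I'll continue.

```bash
python3 -m inch '[[[0.1,0,0,-0.2,0.06],[0.1,0,0,-0.2,0.12],[0.1,0,0,-0.2,0.2],[0.1,0,0,-0.2,0.2]]]' 20
python3 -c "
from h import *
st(); look('s40'); shift('s40')"
python3 -m inch '[[[0.1,0,0,0,0.06],[0.1,0,0,0,0.12],[0.1,0,0,0,0.2],[0.1,0,0,0,0.2]]]' 20
python3 -c "
from h import *
st(); look('s41'); shift('s41')"
```

```text
time_s: 50.58
ee_pos: [0.4764, 0.3021, 0.1677]
ee_rot: [0.833, 0.553, -0.001, -0.0]
wrist_force: [-0.0, -0.1, -0.4]
gripper_width: 0.453
50.58 [0.4764 0.3021 0.1677] F [-0.  -0.1 -0.4] T [ 0.01 -0.03 -0.05] w 0.453 q7 -1.23
h 0.93 (np.float64(0.113), np.float64(133.28235294117647))
h 0.8 (np.float64(0.116), np.float64(166.72549019607843))
s40 heights L/M/R mm [116.1 113.4 112.8]
time_s: 51.17
ee_pos: [0.4772, 0.302, 0.1682]
ee_rot: [0.884, 0.467, -0.0, 0.0]
wrist_force: [-0.1, -0.5, 0.7]
gripper_width: 0.447
51.17 [0.4772 0.302  0.1682] F [-0.1 -0.5  0.7] T [-0.01 -0.08 -0.  ] w 0.447 q7 -1.42
h 0.58 (np.float64(0.109), np.float64(160.69019607843137))
h 0.88 (np.float64(0.111), np.float64(175.15294117647056))
s41 heights L/M/R mm [114.8 111.4 110.7]
```

```bash
python3 -m inch '[[[0.1,0,0,0,0.06],[0.1,0,0,0,0.12],[0.1,0,0,0,0.2],[0.1,0,0,0,0.2]]]' 20
python3 -c "
from h import *
st(); look('s42'); shift('s42')"
python3 -m inch '[[[0.1,0,0,0,0.06],[0.1,0,0,0,0.12],[0.1,0,0,0,0.15],[0.1,0,0,0,0.15]]]' 20
python3 -c "
from h import *
st(); look('s43'); shift('s43')"
```

```text
time_s: 51.75
ee_pos: [0.4772, 0.3021, 0.1682]
ee_rot: [0.926, 0.376, -0.0, 0.0]
wrist_force: [-0.0, 0.7, -0.5]
gripper_width: 0.453
51.75 [0.4772 0.3021 0.1682] F [-0.   0.7 -0.5] T [-0.02 -0.07  0.04] w 0.453 q7 -1.61
h 0.55 (np.float64(0.11), np.float64(159.01960784313724))
h 0.83 (np.float64(0.111), np.float64(170.02745098039213))
s42 heights L/M/R mm [114.2 110.4 109.6]
time_s: 52.33
ee_pos: [0.4771, 0.302, 0.1682]
ee_rot: [0.952, 0.307, -0.0, 0.0]
wrist_force: [-0.5, 0.2, -0.0]
gripper_width: 0.452
52.33 [0.4771 0.302  0.1682] F [-0.5  0.2 -0. ] T [-0.01 -0.04  0.01] w 0.452 q7 -1.75
h 0.76 (np.float64(0.11), np.float64(170.78039215686272))
h 0.6 (np.float64(0.11), np.float64(157.8862745098039))
s43 heights L/M/R mm [112.8 110.  108.8]
```

View pics/s43.png

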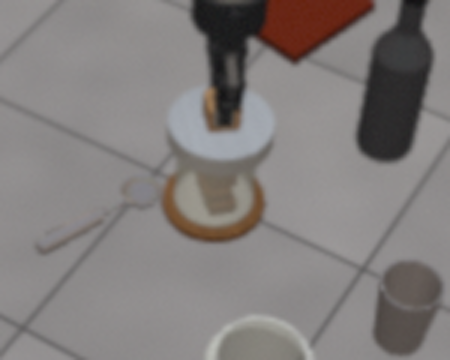

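```bash
python3 -m inch '[[[0.1,0,0,0.3,0.06],[0.1,0,0,0.3,0.12],[0.1,0,0,0.3,0.18],[0.1,0,0,0.3,0.18]]]' 20
python3 -c "
from h import *
st(); look('s44'); shift('s44')"
python3 -m inch '[[[0.1,0,0,0,0.06],[0.1,0,0,0,0.12],[0.1,0,0,0,0.12]]]' 20
python3 -c "
from h import *
st(); look('s45'); shift('s45')"
```

```text
time_s: 52.92
ee_pos: [0.4781, 0.3022, 0.1671]
ee_rot: [0.976, 0.219, 0.001, 0.0]
wrist_force: [-0.7, -2.0, 8.1]
gripper_width: 0.452
52.92 [0.4781 0.3022 0.1671] F [-0.7 -2.   8.1] T [-0.47  0.23  0.01] w 0.452 q7 -1.92
h 0.91 (np.float64(0.11), np.float64(172.64313725490194))
h 0.91 (np.float64(0.109), np.float64(163.2))
s44 heights L/M/R mm [112.3 109.5 107.8]
time_s: 53.42
ee_pos: [0.4783, 0.3027, 0.167]
ee_rot: [0.987, 0.16, 0.002, -0.0]
wrist_force: [0.3, -0.1, 5.3]
gripper_width: 0.452
53.42 [0.4783 0.3027 0.167 ] F [ 0.3 -0.1  5.3] T [-0.01 -0.23  0.05] w 0.452 q7 -2.04
h 0.57 (np.float64(0.11), np.float64(187.8862745098039))
h 0.78 (np.float64(0.109), np.float64(186.31372549019608))
s45 heights L/M/R mm [112.5 109.7 108. ]
```

The readings disagree: the skirt heights say about 110 mm, but the fingertips feel something at TCP 0.167 and there is no stop torque. I'll open, retreat and look from both cameras.

```bash
python3 -m inch '[[[-0.2,0,0,0,0],[-0.2,0,0,0,0],[-0.2,0,0,0,0],[-0.2,0,0,-4,0],[-0.2,0,0,-8,0],[-0.2,4,0,-8,0],[-0.2,8,4,-8,0],[-0.2,8,8,-8,0],[-0.2,8,12,-8,0],[-0.2,8,16,-8,0],[-0.2,8,20,-8,0],[-0.2,8,20,-8,0],[-0.2,8,20,-8,0]]]' 20
python3 - <<'E'
from h import *
st(); lidpose(); snap('scene','s46',(90,180,240,350),6); snap('scene','s47',(80,200,220,370),3); shift('s47')
E
```

```text
time_s: 54.75
ee_pos: [0.618, 0.1322, 0.2442]
ee_rot: [0.988, 0.157, -0.001, 0.001]
wrist_force: [0.2, 0.4, 0.3]
gripper_width: 0.6
54.75 [0.618  0.1322 0.2442] F [0.2 0.4 0.3] T [0.06 0.   0.02] w 0.6 q7 -1.69
scene z 105.7 tilt [-0.085  0.04 ] dxy mm [-1.1  1. ] res 251
top z 115.2 tilt [ 0.053 -0.013] dxy mm [1.4 0.2] res 37
knob 154 (array([0.4713631, 0.2464859]), 103.29299926757812, 43.53070068359375, -10.02410888671875)
s47 heights L/M/R mm [112.4 110.  106.1]
```

View pics/s46.png

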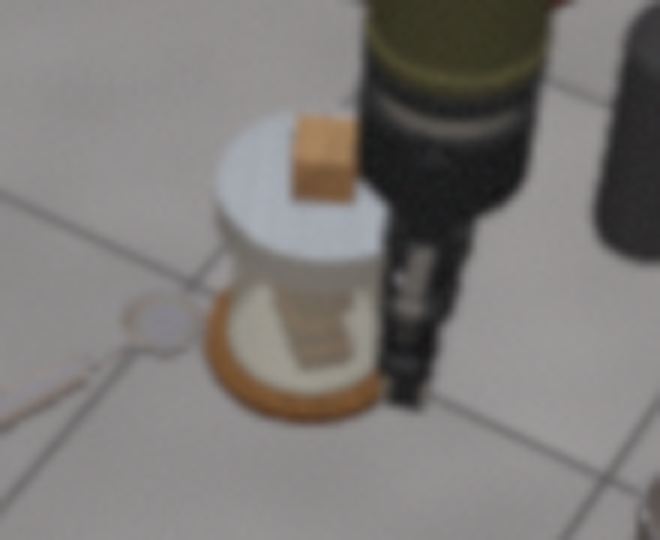

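View pics/kt.png

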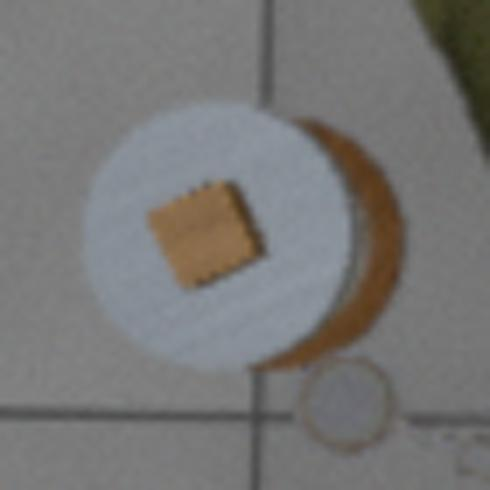

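```bash
python3 -m inch '[[[-0.2,0,4,-4,0],[-0.2,0,8,-6,0],[-0.2,0,12,-6,0],[-0.2,0,16,-6,0],[-0.2,0,16,-6,0],[-0.2,0,16,-6,0]]]' 20
python3 - <<'E'
from h import *
st()
snap('scene','s48',(90,180,240,350),6); snap('scene','s49',(80,200,220,370),3); shift('s49')
im={n:camera(n) for n in('scene','top')}; ms={}
for n in im:
    for d in outline_of(n,'lid'):
        r,c=proj(n,[.475,.303,.13])
        if np.hypot(d['at'][0]-r,d['at'][1]-c)<20: ms[n]=d['pixels']; break
    print(n,ms[n].sum())
np.savez('lidm.npz',**ms)
off={'scene':(.4742,.3028),'top':(.477,.305)}
def cost(v):
    z,tx,ty,dx,dy=v
    return sum(np.abs(siltilt(n,off[n][0]+dx/1000,off[n][1]+dy/1000,.113+z/1000,tx/50,ty/50)-ms[n]).sum() for n in ms)
for s in range(3):
    x0=np.random.RandomState(s).randn(5)*1.5
    r=minimize(cost,x0,method='Nelder-Mead',options=dict(initial_simplex=np.vstack([x0,x0+np.eye(5)*3]),maxiter=400,xatol=.1,fatol=.3))
    print('z',113+r.x[0],'tilt',r.x[1:3]/50,'dxy',r.x[3:],r.fun)
for z in(-5,-3,0,3,6): 
    f=lambda d:cost([z,0,0,*d]); r=minimize(f,[0,0],method='Nelder-Mead',options=dict(initial_simplex=[[0,0],[3,0],[0,3]])); print('level',113+z,r.x,r.fun)
E
```

```text
time_s: 55.55
ee_pos: [0.6684, -0.0196, 0.3047]
ee_rot: [0.988, 0.157, -0.0, 0.001]
wrist_force: [0.3, -0.5, -0.3]
gripper_width: 0.602
55.55 [ 0.6684 -0.0196  0.3047] F [ 0.3 -0.5 -0.3] T [-0.01 -0.01 -0.03] w 0.602 q7 -1.43Traceback (most recent call last):
  File "<stdin>", line 3, in <module>
  File "h.py", line 134, in shift
    j=int(np.argmax(best)); a,b,c=best[j-1:j+2]; o.append(119.7-(j+(a-c)/(2*(a-2*b+c))-30)/.67)
                            ^^^^^
ValueError: not enough values to unpack (expected 3, got 2)
```

View pics/s48.png

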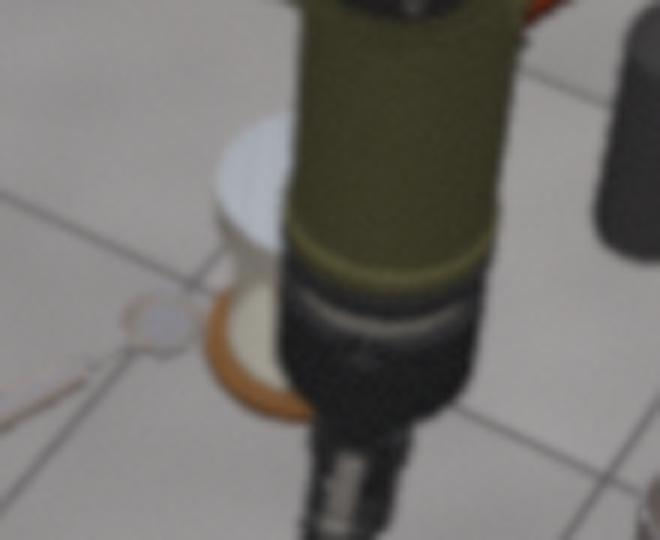

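The arm is in the line of sight, so I'll move it toward −x.

```bash
python3 -m inch '[[[-0.2,-4,0,0,0],[-0.2,-8,-0.5,0,0],[-0.2,-12,-1,0,0],[-0.2,-16,-1.2,0,0],[-0.2,-20.5,-1.4,0,0],[-0.2,-20.5,-1.4,0,0],[-0.2,-20.5,-1.4,0,0],[-0.2,-20.5,-1.4,0,0]]]' 20
cat >> h.py <<'E'
def lidfit():
    im={n:camera(n) for n in('scene','top')}; ms={}
    for n in im:
        for d in outline_of(n,'lid'):
            r,c=proj(n,[.475,.303,.13])
            if np.hypot(d['at'][0]-r,d['at'][1]-c)<20: ms[n]=d['pixels']; break
        print(n,ms[n].sum() if n in ms else None)
    off={'scene':(.4742,.3028),'top':(.477,.305)}
    # knob fills: add knob area by convex hull is skipped; knob excluded region above lid in scene
    def cost(v):
        z,tx,ty,dx,dy=v
        return sum(np.abs(siltilt(n,off[n][0]+dx/1000,off[n][1]+dy/1000,.113+z/1000,tx/50,ty/50)-ms[n]).sum() for n in ms)
    for s in range(2):
        x0=np.random.RandomState(s).randn(5)*1.5
        r=minimize(cost,x0,method='Nelder-Mead',options=dict(initial_simplex=np.vstack([x0,x0+np.eye(5)*3]),maxiter=350,xatol=.1,fatol=.3))
        print('z',round(113+r.x[0],1),'tilt',np.round(r.x[1:3]/50,3),'dxy',np.round(r.x[3:],1),round(r.fun,1))
    for z in(-5,-3,0,3,6):
        r=minimize(lambda d:cost([z,0,0,*d]),[0,0],method='Nelder-Mead',options=dict(initial_simplex=[[0,0],[3,0],[0,3]],xatol=.1)); print('level',113+z,np.round(r.x,1),round(r.fun,1))
E
python3 - <<'E'
from h import *
st()
a=snap('scene','s48',(90,180,240,350),6); snap('scene','s49',(80,200,220,370),3)
t=camera('top'); cv2.imwrite('pics/kt2.png',cv2.resize(t[175:245,115:185,::-1],None,fx=7,fy=7,interpolation=cv2.INTER_CUBIC))
lidfit(); shift('s49')
E
```

```text
time_s: 56.32
ee_pos: [0.4688, -0.0637, 0.3057]
ee_rot: [0.987, 0.162, 0.001, 0.001]
wrist_force: [1.6, -0.3, 0.3]
gripper_width: 0.602
56.32 [ 0.4688 -0.0637  0.3057] F [ 1.6 -0.3  0.3] T [ 0.   -0.   -0.03] w 0.602 q7 -1.12
scene 839
top 1195
z 111.9 tilt [-0.082  0.039] dxy [ 2.  -0.5] 92.4
z 111.7 tilt [-0.059  0.039] dxy [ 2.1 -0.2] 93.2
level 108 [1.7 1.8] 111.8
level 110 [2.2 0.8] 104.4
level 113 [ 2.3 -0.2] 113.1
level 116 [ 2.7 -1.6] 132.5
level 119 [ 2.6 -2. ] 162.1
s49 heights L/M/R mm [112.4 110.  108. ]
```

View pics/s48.png

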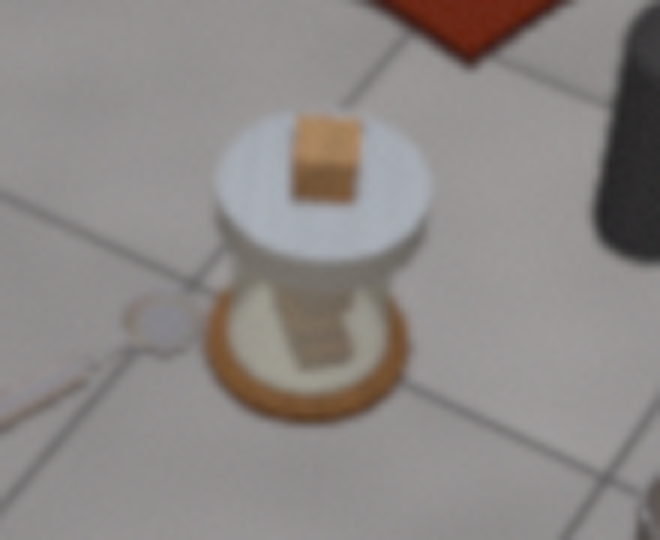

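View pics/kt2.png

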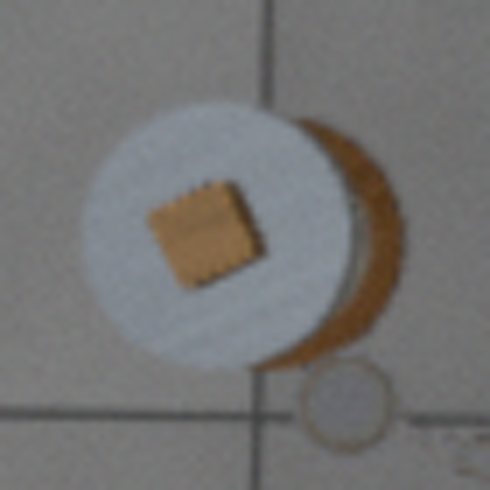

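Run:
```python
from h import *
# predicted 6x-crop coords in s48 (crop row90,col240) and kt2 (row175,col115, x7), level lid, for heights
S=lambda P:tuple(np.round(((proj('scene',P)[1]+.5-240)*6,(proj('scene',P)[0]+.5-90)*6),0))
T=lambda P:tuple(np.round(((proj('top',P)[1]+.5-115)*7,(proj('top',P)[0]+.5-175)*7),0))
th=np.linspace(0,2*np.pi,120)
for z in(.110,.116,.121):
    c=np.array([S([.4742+.058*np.cos(a),.3028+.058*np.sin(a),z+.025]) for a in th]); d=np.array([T([.477+.058*np.cos(a),.305+.058*np.sin(a),z+.025]) for a in th])
    print(z,'scene disc x',c[:,0].min(),c[:,0].max(),'y',c[:,1].min(),c[:,1].max(),'knobtop',S([.4742,.3028,z+.059]),'knobbase',S([.4742,.3028,z+.025]))
    print('   top disc x',d[:,0].min(),d[:,0].max(),'y',d[:,1].min(),d[:,1].max(),'knobtop',T([.477,.305,z+.059]))
c=np.array([S([.4742+.06*np.cos(a),.3028+.06*np.sin(a),.012]) for a in th]);d=np.array([T([.477+.06*np.cos(a),.305+.06*np.sin(a),.012]) for a in th])
print('foot scene',c.min(0),c.max(0),'top',d.min(0),d.max(0))
```

```text
0.11 scene disc x 211.0 426.0 y 108.0 260.0 knobtop (np.float64(322.0), np.float64(136.0)) knobbase (np.float64(319.0), np.float64(182.0))
   top disc x 83.0 353.0 y 108.0 376.0 knobtop (np.float64(202.0), np.float64(241.0))
0.116 scene disc x 212.0 427.0 y 100.0 252.0 knobtop (np.float64(323.0), np.float64(128.0)) knobbase (np.float64(319.0), np.float64(174.0))
   top disc x 80.0 351.0 y 107.0 376.0 knobtop (np.float64(199.0), np.float64(241.0))
0.121 scene disc x 212.0 427.0 y 94.0 245.0 knobtop (np.float64(323.0), np.float64(121.0)) knobbase (np.float64(320.0), np.float64(168.0))
   top disc x 77.0 349.0 y 107.0 377.0 knobtop (np.float64(196.0), np.float64(241.0))
foot scene [203. 260.] [410. 414.] top [144. 117.] [402. 372.]
```

With the arm clear, the fit matches a level lid at an origin of about 110 mm. Scene disc rows are 108–262 against a predicted 108–260, and the knob is not displaced relative to the disc. To confirm it's home, I'll regrip with the jaws turned 90° and try to tighten while watching the torque.

Run:
```python
from h import *
plan(.4775,.3023,.23,117)
```

```text
cm [ 12.51 -34.54   7.54] curyaw 18.6  roll 1.424 or -1.718 (q7 -1.12)
```

```bash
python3 -m inch '[[[-0.2,12.5,-34.5,0,-1.72],[-0.2,12.5,-34.5,0,-1.72],[-0.2,12.5,-34.5,0,-1.72],[-0.2,12.5,-34.5,0,-1.72],[-0.2,12.5,-34.5,0,-1.72],[-0.2,12.5,-34.5,0,-1.72],[-0.2,12.5,-34.5,0,-1.72],[-0.2,12.5,-34.5,0,-1.72],[-0.2,12.5,-34.5,0,-1.72],[-0.2,12.5,-34.5,0,-1.72],[-0.2,12.5,-34.5,0,-1.72],[-0.2,12.5,-34.5,0,-1.72],[-0.2,12.5,-34.5,0,-1.72],[-0.2,12.5,-34.5,0,-1.72],[-0.2,12.5,-34.5,4,-1.72],[-0.2,12.5,-34.5,7.5,-1.72],[-0.2,12.5,-34.5,7.5,-1.72],[-0.2,12.5,-34.5,7.5,-1.72]]]' 20
python3 - <<'E'
from h import *
st(); plan(.4775,.3023,.160,117); snap('scene','s50',(80,200,220,370),4)
E
```

```text
time_s: 58.17
ee_pos: [0.477, 0.3006, 0.2292]
ee_rot: [0.522, 0.853, -0.001, -0.001]
wrist_force: [-0.8, 0.4, 0.4]
gripper_width: 0.599
58.17 [0.477  0.3006 0.2292] F [-0.8  0.4  0.4] T [ 0.01 -0.02 -0.04] w 0.599 q7 -0.37
cm [0.12 0.15 6.92] curyaw 117.0  roll 0.001 or -3.141 (q7 -0.37)
```

View pics/s50.png

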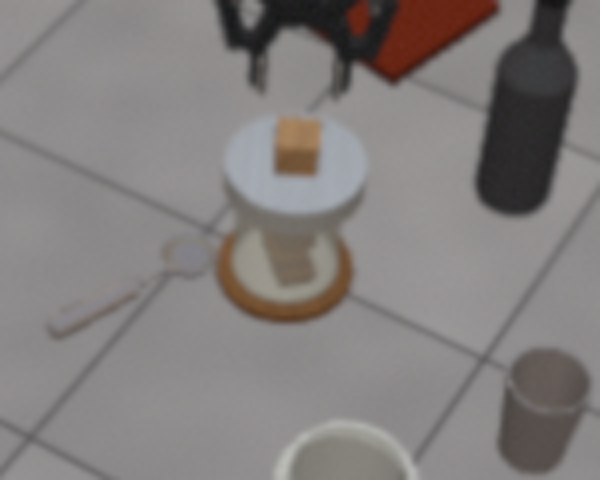

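```bash
python3 -m inch '[[[-0.2,0,0,3,0],[-0.2,0,0,5.5,0],[-0.2,0,0,6.6,0],[-0.2,0,0,6.6,0],[-0.2,0,0,6.6,0]]]' 20
python3 -c "from h import *; st()"
python3 -m inch '[[[0.5,0,0,0,0],[0.5,0,0,0,0],[0.5,0,0,0,0],[0.5,0,0,0,0],[0.5,0,0,0,0]]]' 20
python3 -c "from h import *; st(); look('s51')"
```

```text
time_s: 58.63
ee_pos: [0.4783, 0.302, 0.1659]
ee_rot: [0.522, 0.853, 0.001, 0.0]
wrist_force: [0.5, -0.2, -0.8]
gripper_width: 0.604
58.63 [0.4783 0.302  0.1659] F [ 0.5 -0.2 -0.8] T [-0.   -0.06  0.01] w 0.604 q7 -0.41
time_s: 59.05
ee_pos: [0.4788, 0.3023, 0.1666]
ee_rot: [0.522, 0.853, 0.002, 0.001]
wrist_force: [0.9, -0.3, 7.4]
gripper_width: 0.417
59.05 [0.4788 0.3023 0.1666] F [ 0.9 -0.3  7.4] T [-0.05  0.02 -0.02] w 0.417 q7 -0.41
h 0.67 (np.float64(0.109), np.float64(145.1921568627451))
h 0.57 (np.float64(0.109), np.float64(136.69019607843137))
```

```bash
python3 -m inch '[[[0.5,0,0,0,0.05],[0.5,0,0,0,0.1],[0.5,0,0,0,0.1]]]' 30
python3 -c "from h import *; st()"
python3 -m inch '[[[0.5,0,0,0,0.05],[0.5,0,0,0,0.1],[0.5,0,0,0,0.1]]]' 30
python3 -c "from h import *; st(); look('s52'); shift('s49','s51','s52')"
```

```text
time_s: 59.55
ee_pos: [0.4786, 0.3019, 0.1667]
ee_rot: [0.565, 0.825, 0.001, 0.001]
wrist_force: [-1.1, -1.4, 6.7]
gripper_width: 0.415
59.55 [0.4786 0.3019 0.1667] F [-1.1 -1.4  6.7] T [-0.19  0.21 -0.3 ] w 0.415 q7 -0.51
time_s: 59.8
ee_pos: [0.4784, 0.3017, 0.1667]
ee_rot: [0.606, 0.796, 0.001, 0.001]
wrist_force: [-0.6, -1.4, 8.4]
gripper_width: 0.415
59.8 [0.4784 0.3017 0.1667] F [-0.6 -1.4  8.4] T [-0.35  0.29 -0.27] w 0.415 q7 -0.6
h 0.96 (np.float64(0.109), np.float64(116.56078431372549))
h 0.66 (np.float64(0.106), np.float64(900.3372549019608))
s49 heights L/M/R mm [112.4 110.  108. ]
s51 heights L/M/R mm [112.4 110.  108. ]
s52 heights L/M/R mm [112.2 109.8 108.5]
```

The height has plateaued at about 110 mm, where the lid's ceiling rests on the rim, and turning is free. That fits axial play under the ridges. I'll keep tightening until there is a torque stop.

```bash
python3 -m inch '[[[0.5,0,0,0,0.06],[0.5,0,0,0,0.12],[0.5,0,0,0,0.18],[0.5,0,0,0,0.18]]]' 30
python3 -c "from h import *; st()"
python3 -m inch '[[[0.5,0,0,0,0.06],[0.5,0,0,0,0.12],[0.5,0,0,0,0.18],[0.5,0,0,0,0.18]]]' 30
python3 -c "from h import *; st(); look('s53'); shift('s53')"
```

```text
time_s: 60.38
ee_pos: [0.4781, 0.3018, 0.1666]
ee_rot: [0.673, 0.739, 0.001, 0.001]
wrist_force: [-1.9, -2.1, 9.3]
gripper_width: 0.416
60.38 [0.4781 0.3018 0.1666] F [-1.9 -2.1  9.3] T [-0.41  0.29  0.77] w 0.416 q7 -0.76
time_s: 60.72
ee_pos: [0.4779, 0.3028, 0.1668]
ee_rot: [0.735, 0.678, 0.002, 0.002]
wrist_force: [-0.5, -2.3, 8.5]
gripper_width: 0.419
60.72 [0.4779 0.3028 0.1668] F [-0.5 -2.3  8.5] T [-0.22  0.33  2.75] w 0.419 q7 -0.92
h 0.81 (np.float64(0.107), np.float64(116.5529411764706))
h 0.65 (np.float64(0.107), np.float64(127.5764705882353))
s53 heights L/M/R mm [112.1 109.4 108.6]
```

A firm tightening stop: +0.8, then +2.75 N·m. The lid is home and tight. I'll release, retreat and check.

```bash
python3 -m inch '[[[0.5,0,0,0,-0.1],[0.5,0,0,0,-0.12],[-0.2,0,0,0,-0.12],[-0.2,0,0,0,-0.12],[-0.2,0,0,0,-0.12],[-0.2,0,0,-4,-0.12],[-0.2,0,0,-8,-0.12],[-0.2,-4,0,-10,-0.12],[-0.2,-8,0,-12,-0.12],[-0.2,-12,0,-12,-0.12],[-0.2,-16,0,-12,-0.12],[-0.2,-20,0,-12,-0.12],[-0.2,-24,0,-12,-0.12],[-0.2,-28,0,-12,-0.12],[-0.2,-32,0,-12,-0.12],[-0.2,-36,0,-12,-0.12],[-0.2,-36,0,-12,-0.12],[-0.2,-36,0,-12,-0.12]]]' 20
python3 - <<'E'
from h import *
st()
snap('scene','s54',(90,180,240,350),6); snap('scene','s55',(80,200,220,370),3)
camera('top'); snap('top','t55'); snap('scene','f55')
lidfit(); shift('s55'); lidpose()
E
```

```text
time_s: 62.47
ee_pos: [0.4453, -0.0599, 0.284]
ee_rot: [0.698, 0.716, -0.0, -0.0]
wrist_force: [0.8, 0.8, -0.7]
gripper_width: 0.603
62.47 [ 0.4453 -0.0599  0.284 ] F [ 0.8  0.8 -0.7] T [ 0.07 -0.04 -0.03] w 0.603 q7 0.19
scene 902
top 1170
z 114.6 tilt [0.089 0.062] dxy [ 1.5 -1.5] 115.4
z 111.1 tilt [ 0.039 -0.011] dxy [ 1.8 -1.1] 85.6
level 108 [ 1.3 -0.1] 102.2
level 110 [ 1.5 -0.8] 89.6
level 113 [ 2.3 -2.6] 91.0
level 116 [ 2.2 -3.7] 110.5
level 119 [ 2.5 -4.5] 139.2
s55 heights L/M/R mm [112.1 109.4 108.6]
scene z 110.9 tilt [0.031 0.007] dxy mm [ 1.2 -0.8] res 24
top z 105.2 tilt [0.184 0.036] dxy mm [0.  2.6] res 65
knob 141 (array([0.47212753, 0.24639664]), 102.61658477783203, 40.61653137207031, -8.40765380859375)
```

View pics/s54.png

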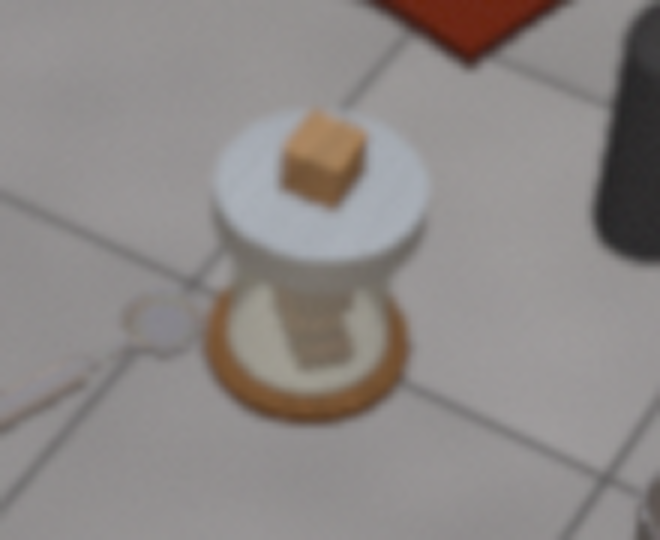

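View pics/kt.png

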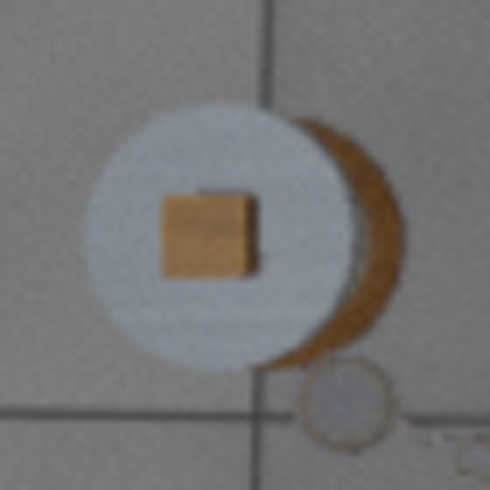

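View pics/t55.png

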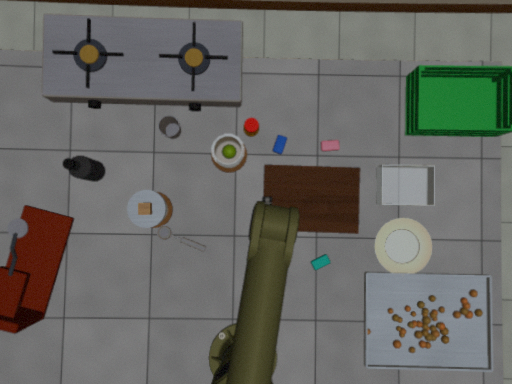

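Final checks: the scene disc spans x 213–431 and y 108–262, against a predicted 211–426 and 108–260 for a level lid at 110 mm. The board is empty, the lime is in its open jar, and the other things are in place. I'm handing in.

```bash
python3 -c "
from rig import *
print(job_done())"
```

```text
the job is handed in; nothing more can be done
None
```

I put all five jaggery blocks from the board into the jar that already held one, stacked flat. I then set the lid on, turned it back until it dropped, screwed it down until it stopped at about 2.7 N·m, moved the arm away and handed the job in.

**Last checks:**
- **Lid:** the camera fits put it level at about 110 mm (home) and 1.5–2 mm off the jar's axis.
- **Blocks and lime:** the board is empty, and the lime is in its open jar.
- **Bystanders:** those in view look unmoved. The arm hid the coconut in the last top picture, and I did not measure the bystanders one by one.

**What went wrong or disagreed:**
- **Possible failure:** on the first block a gripper knuckle pressed on the jar rim, with the wrist reading about 54 N upward. If that counts as the gripper's body, it is over the 40 N limit. I released from higher after that.
- **Overturned lid:** I turned it a little too far past the drop, so it tilted. I regripped it, and it then threaded down.
- **Lid tilt:** one two-camera fit gave 0.04 rad of tilt and another start of the same fit gave about 0.1 rad. The top camera alone gave 0.18 rad, with a poor fit. The scene camera alone gave 0.03 rad with the best match, and I went with that one and the comparison of the lid's edges. The limit is 0.05 rad.

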